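Raise the specimen plate on a wedge under the microscope

TASK

Slide the carriage of the specimen stand by its post until the marked spot on the plate sits under the tip of the microscope's objective, with the plate still flat, and let go of it. Then take the wedge and push it, flat on the bench, under the middle of the plate's front edge until that edge has just lifted, by 2 to 5 mm, and finish while holding the wedge there, so that nothing else carries the plate and the spot is still under the tip. Leave the other things where they are and do not knock the microscope.

Things in the scene. Friction and masses are not known exactly. Their poses are not given: they have to be found in the camera images.
- stand: Grey base of the specimen stand, fixed on the bench, 130 x 330 mm, 6 mm thick. Origin at bench level on its front edge (towards the robot); x points across the stand away from the robot, y along its slide direction. It covers x 0 to 130 mm, y -200 to 130 mm. It carries the carriage, which carries the hinged plate.
- carriage: Dark steel carriage, slides only along the stand's y axis (120 mm of travel) with about 3 N of friction, stays where left. Bed 85 x 100 mm, its top 12 mm above the bench; an arm on its -y side carries an upright post to move it by. Origin on the plate's centre line, 6 mm above the bench, above the base's front edge; axes parallel to the stand's.
- post (a point): On the axis of the carriage's upright round aluminium post (14 mm diameter, from 12 to 60 mm above the bench), 36 mm above the bench, at grip height. The post stands 115 mm to the -y side of the plate's centre line.
- plate: Bare steel plate, 150 (x) x 90 (y) x 8 mm, 0.5 to 0.9 kg, lying flat on the carriage and hinged to it along its far edge: its front edge can rise and falls back by its weight. It overhangs the base's front edge by 75 mm, 12 mm clear of the bench. Origin on the hinge line, at the underside, mid width; x away from the robot, z up. It runs from x -150 to 0 mm.
- spot (a point): The marked spot: centre of the small dark ring (12 mm) on the plate's top face, on the centre line, 55 mm from the hinge; a fine dark line runs through it along the plate's length (x).
- lip (a point): Middle of the front edge of the plate, at its underside. 12 mm above the bench while the plate lies flat; its height less 12 mm is the lift.
- microscope: White bench microscope, fixed, at the +y end of the stand, its head reaching over the stand to the -y side. Origin at bench level under its limb, 190 mm to the +y side of the objective; foot 130 x 120 mm, height about 375 mm. Above the spot: objective and nosepiece (56 mm across at 0.13 m), then a 44 mm tube up to 0.25 m.
- tip (a point): Lower end of the objective, 10 mm across, fixed, 34 mm above the bench (14 mm above the flat plate's top).
- wedge: Loose aluminium wedge, about 0.3 kg, lying on its flat underside. Origin on the underside below the centre of its grip block (28 x 28 mm, 56 mm tall). From the block a ramp 40 mm wide runs along +x, sloping straight down from 24 mm high at x = 14 mm to 4 mm high at its thin end at x = 90 mm (1 mm in 3.8 mm).
- spacer: Loose aluminium block with the same grip block, but its front part is level, 24 mm high all along (x = 14 to 90 mm, 40 mm wide): not the wedge. Not needed. Origin below the centre of its grip block, on its underside. The two lie left and right in front of the stand, either way round.
- petri_dish: Shallow glass dish, 88 mm across, 18 mm high. Not needed. Origin on its underside.
- dropper_bottle: Small amber bottle, 36 mm across, 85 mm tall. Not needed. Origin on its underside.
- beaker: Open glass beaker, 72 mm across, 90 mm tall. Not needed. Origin on its underside.
- specimen_jar: Glass jar with a white cap, 56 mm across, 75 mm tall. Not needed. Origin on its underside.
- screwdriver: Small screwdriver lying flat, 160 mm long. Not needed. Origin on its underside.
- slide_box: Plastic box of glass slides, 85 x 100 x 35 mm. Not needed. Origin on its underside.
There are look-alikes about, which are no part of the job. What is shaped like the spacer but yellow is not meant. Leave any pink look-alike of the wedge alone.

How it is judged:
By the outcome, as a careful person would: the job done as asked, in the order asked, and still so for the second after the job is handed in, while the arm keeps its last pose, push and grip.
It also fails if it takes over 61 s, if anything falls off the work surface, if the arm or the gripper's body presses on something with over 40 N, if the wrist force passes 120 N, or if a joint passes its speed limit or range.

ROBOT

A 6-joint arm with a two-finger parallel gripper is mounted at the origin on the work surface. World frame = base frame: x ahead of the robot, y to its left, z up, the work surface at z = 0. Lengths are in m, angles in rad, forces in N, time in s.
With the tool pointing down it reaches from about 0.35 to 0.975 m from the base axis. Payload 4.9 kg.
Tool frame: the origin (TCP) lies at the very end of the fingers, on their centre line; the grasp point (between the pads) lies 19 mm behind it (grasp_offset is the distance from the TCP to the grasp point, in m); x points along the fingers, y is the direction in which the jaws open and shut, and the axes are right-handed (so a half turn about x gives the same grasp; the last joint's range is limited). The gripper opens to 85 mm and grips with 20 to 120 N. Pads are 22 mm wide; open, the fingers measure 114 mm over their backs; the gripper's body (76 mm by 85 mm) begins 54 mm behind the grasp point. The pads swing forward as they close: fully open they stand 13 mm farther back than shut.
Start: joints at [-1.412, 0.053, 1.613, -0, 1.476, -0.119], TCP at [0.171, -0.601, 0.231] pointing down, gripper open.
Joint ranges: [-3.01, 3.01], [-1.01, 2.22], [0.06, 2.58], [-1.02, 4.17], [0.09, 2.62], [-3.14, 3.14]. Speed limits (rad/s): [2.57, 2.57, 3.14, 3.14, 3.14, 3.14].

INTERFACE

Orientations are given as a rotation vector (axis times angle).
In Python, from station import get_obs, get_image, finish_job, grasp_offset gives the robot as it stands.
- The arm moves only by the tool move_arm, never from a script. Its argument "moves" is a list of rows, each a list of 6 numbers: the shift along the world's x, y, z scaled (see below), then the turn, a rotation vector about the world's x, y, z scaled (see below). A call has 1 to 8 rows; each row is the pose to reach, as a shift and turn from the pose commanded when the call began, turning the shorter way round; what a row does not reach only later rows make up. The controller multiplies each number of a shift by 0.12 m and each number of a turn by 2 pi rad. A row lasts 1/8 s, in which the tool goes at most 62.5 mm and 10.7 degrees, less where a joint would pass 70% of its speed; a pose out of reach is approached as far as the arm can. A call with a number of a shift or a turn outside -1 to 1 is refused whole. A call with a gripper value outside its range is refused whole. "gripper" is the closure, from 0 (fully open) to 1 (shut), set as the call begins (left out, the last holds). The fingers move at their own pace and stop on an object; "force" is the grip in N (left out, the last holds). Time passes only in rows, so rows that repeat a pose let the fingers close. It gives the time, the measured TCP pose, the force and the opening at its end, in the units of the state.
- get_obs(): the state, without advancing time (a new reading comes with each control period).
- get_image(name): name is "scene" or "top"; returns a dict with "frame" (480x640x3 uint8, red, green, blue), "fx", "fy", "cx", "cy" (pixels), "k1" (the pictures are not rectified: a ray, as slopes to the right and down, at radius r is drawn at 1 + k1 r^2 times it, then the intrinsics apply), "T" (4x4, takes a point from camera to world coordinates). Camera axes: x right, y up, looking along -z (the intrinsics and any distortion apply to the point x, -y, -z); pixel columns grow to the right and rows downward; lengths in m; the calibration is good to about 2 mm. A picture is of the moment at which its call begins. There is no depth.
- finish_job(): hands the job in, once; it reports no verdict.
The state is a dict: "t": time; "q": joint angles; "dq": joint speeds; "effort": joint torques, N m; "tool_pos": TCP position; "tool_rot": TCP orientation; "contact_force": force on the tool from outside, world axes, zero at the start; "wrist_torque": the same for the moment, N m; "opening": finger opening in m.
Only numpy, scipy, OpenCV 4.12 (cv2) and the standard library are available. Lean on these libraries where they do the work, as an engineer would, in place of code of your own. Each camera call takes 0.05 s, during which the arm holds its last target.

## Working session

There is one attempt and no reset: what is moved stays moved. The work goes in short steps, Python scripts to look and compute and a tool call to move; the robot and the scene stay as the last step left them, time stands still between calls to the robot, and variables do not carry over. Pictures are saved under pics/ and viewed, and the job is handed in when it is done.

Besides the shell and the picture viewer there is one more tool, called after ">>>" as name([rows], argument=value, ...), one row to a line, values as JSON. move_arm: Moves the arm, as the interface text tells. Its arguments: {"type":"object","properties":{"moves":{"type":"array","items":{"type":"array","items":{"type":"number","minimum":-1,"maximum":1}}},"gripper":{"type":"number"},"force":{"type":"number"}},"required":["moves"]}

```bash
ls; mkdir -p pics; python3 - <<'E'
from station import get_obs, get_image, grasp_offset
import cv2, numpy as np
o=get_obs(); print({k:np.round(v,4).tolist() if not isinstance(v,float) else v for k,v in o.items()}); print(grasp_offset)
for n in ["scene","top"]:
    g=get_image(n); cv2.imwrite(f"pics/{n}0.png",cv2.cvtColor(g["frame"],cv2.COLOR_RGB2BGR))
    print(n,{k:(np.round(v,4).tolist()) for k,v in g.items() if k!="frame"})
E
```

```text
pics
{'t': 0.0, 'q': [-1.4121, 0.0534, 1.6143, 0.0, 1.476, -0.119], 'dq': [0.001, 0.0005, 0.0004, -0.0005, -0.0006, -0.0003], 'effort': [0.0007, -39.3672, -37.0181, -0.0, 0.007, -0.0], 'tool_pos': [0.1713, -0.6004, 0.23], 'tool_rot': [2.0735, 0.292, -2.0736], 'contact_force': [0.9204, -0.3775, -0.0899], 'wrist_torque': [0.0182, -0.0129, -0.0177], 'opening': 0.08548046369531716}
0.0187
scene {'fx': 577.9098, 'fy': 577.9098, 'cx': 322.963, 'cy': 228.6216, 'k1': -0.092, 'T': [[-0.862, -0.3494, 0.3672, 0.9307], [0.5067, -0.5745, 0.6428, 0.7882], [-0.0137, 0.7402, 0.6723, 0.87], [0.0, 0.0, 0.0, 1.0]]}
top {'fx': 452.6069, 'fy': 452.6069, 'cx': 315.778, 'cy': 242.1856, 'k1': -0.0868, 'T': [[0.011, 0.9966, -0.0818, 0.3894], [-0.9997, 0.009, -0.0248, -0.0243], [-0.024, 0.0821, 0.9963, 1.1407], [0.0, 0.0, 0.0, 1.0]]}
```

View pics/scene0.png

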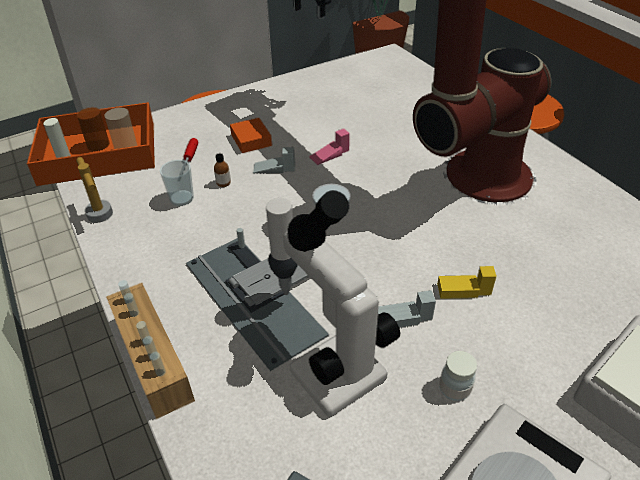

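View pics/top0.png

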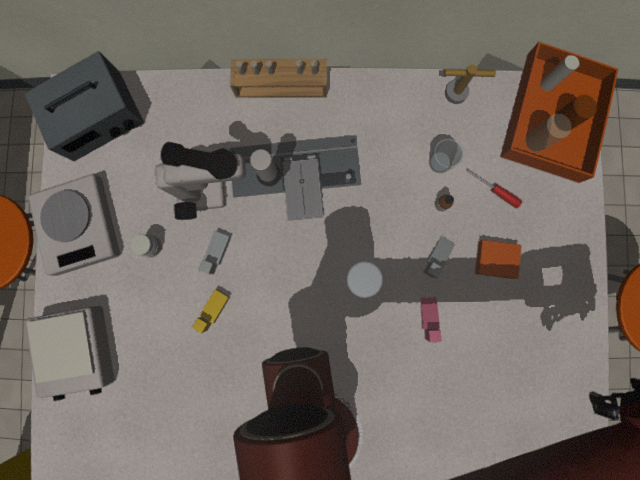

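The top view shows the stand at px (295,165), the plate at (303,190), the post at (350,177) and the spot at (302,181). The wedge and spacer candidates are two grey blocks, at top (214,252) / scene (413,307) and top (440,257) / scene (275,160). The yellow one (211,310) and the pink one (430,320) are look-alikes. I'll enlarge both grey ones before choosing.

```bash
cat > h.py <<'E'
import numpy as np, cv2
from station import get_obs, get_image, grasp_offset
def K(g): return np.array([[g["fx"],0,g["cx"]],[0,g["fy"],g["cy"]],[0,0,1.]])
def D(g): return np.array([g["k1"],0,0,0,0.])
def ray(g,uv):
    p=cv2.undistortPoints(np.array(uv,float).reshape(-1,1,2),K(g),D(g)).reshape(-1,2)
    T=np.array(g["T"]); d=np.c_[p[:,0],-p[:,1],-np.ones(len(p))]@T[:3,:3].T
    return T[:3,3],d
def onz(g,uv,z):
    o,d=ray(g,uv); s=(z-o[2])/d[:,2]; return o+d*s[:,None]
def proj(g,P):
    T=np.array(g["T"]); c=(np.array(P,float).reshape(-1,3)-T[:3,3])@T[:3,:3]
    c=c*[1,-1,-1]
    return cv2.projectPoints(c.reshape(-1,1,3),np.zeros(3),np.zeros(3),K(g),D(g))[0].reshape(-1,2)
def tri(g1,uv1,g2,uv2):
    o1,d1=ray(g1,[uv1]);o2,d2=ray(g2,[uv2]); d1=d1[0];d2=d2[0]
    A=np.c_[d1,-d2]; s=np.linalg.lstsq(A,o2-o1,rcond=None)[0]
    a=o1+d1*s[0]; b=o2+d2*s[1]; return (a+b)/2,np.linalg.norm(a-b)
def crop(f,x0,y0,x1,y1,k): 
    return cv2.resize(cv2.cvtColor(f[y0:y1,x0:x1],cv2.COLOR_RGB2BGR),None,fx=k,fy=k,interpolation=cv2.INTER_CUBIC)
E
python3 - <<'E'
from h import *
s=get_image("scene"); t=get_image("top")
np.savez("t0.npz",s=s["frame"],t=t["frame"])
import pickle; pickle.dump((s,t),open("im0.pkl","wb"))
a=crop(s["frame"],380,275,460,335,5); b=crop(s["frame"],235,130,315,190,5)
c=crop(t["frame"],180,220,260,280,5); d=crop(t["frame"],400,225,480,285,5)
cv2.imwrite("pics/c1.png",np.vstack([np.hstack([a,b]),np.hstack([c,d])]))
a=crop(t["frame"],220,120,380,240,5); cv2.imwrite("pics/c2.png",a)
a=crop(s["frame"],180,210,340,330,5); cv2.imwrite("pics/c3.png",a)
E
```

```text
(no output)
```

View pics/c1.png

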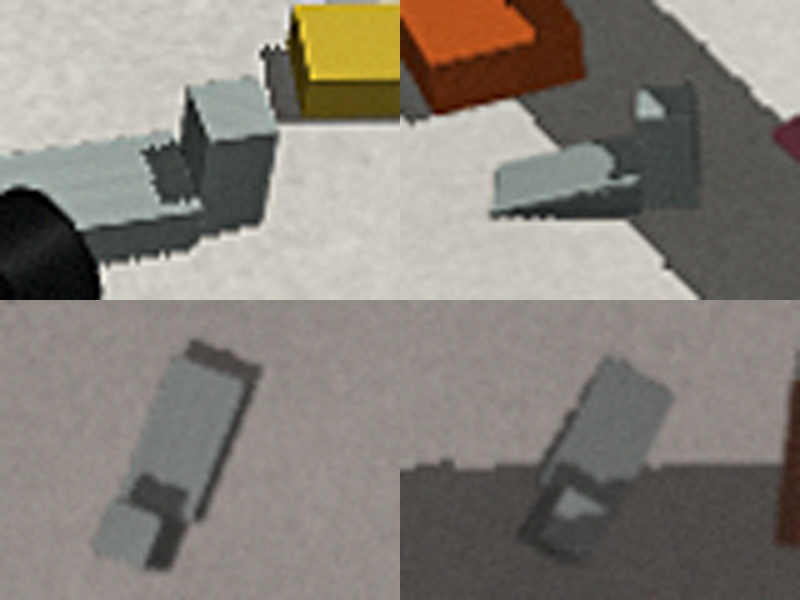

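View pics/c2.png

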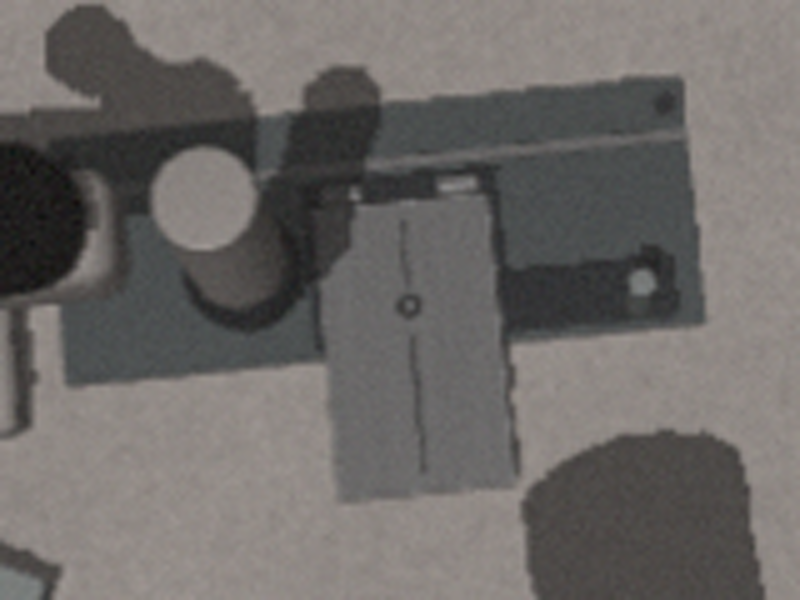

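View pics/c3.png

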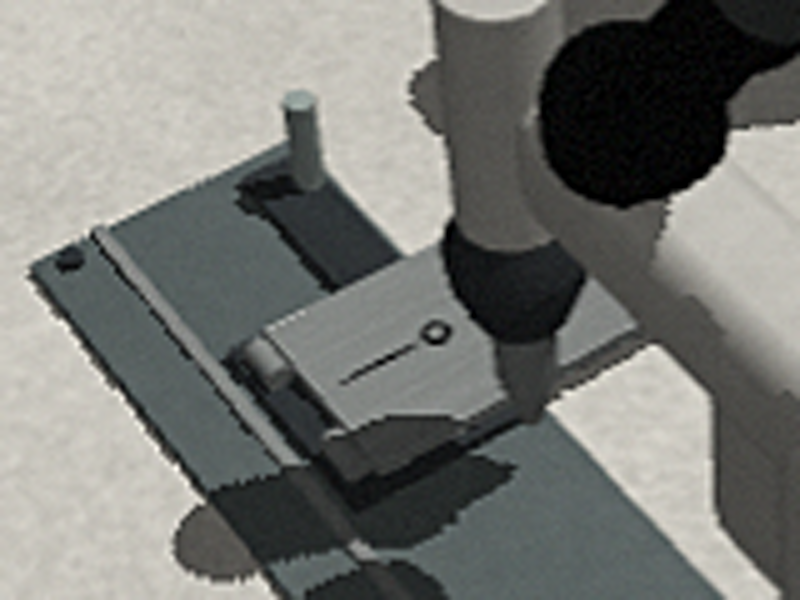

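In crop c1, the object on the right (top px (440,257), scene (275,160)) has a front part that slopes down to a thin end, so it is the wedge. The left one (top (214,252)) is level at full height with a vertical end, so it is the spacer. Next I'll measure the spot, post, tip, stand axes and wedge.

```bash
python3 - <<'E'
from h import *; import pickle
s,t=pickle.load(open("im0.pkl","rb"))
def cc(x0,y0,c,k=5): c=np.array(c,float); return (c+0.5)/k-0.5+np.array([x0,y0])
T=lambda c: cc(220,120,c); S=lambda c: cc(180,210,c)
sp_t,sp_s=T([409,306]),S([436,333])
print("spot top@.02",onz(t,[sp_t],.02)," scene@.02",onz(s,[sp_s],.02)," tri",tri(t,sp_t,s,sp_s))
po_t,po_s=T([642,281]),S([300,100])
print("post top@.06",onz(t,[po_t],.06)," scene",onz(s,[po_s],.06)," tri",tri(t,po_t,s,po_s))
print("tip scene@.034",onz(s,[S([533,420]),S([505,410]),S([545,412]),S([525,422])],.034))
print("tube top@.25",onz(t,[T([203,198])],.25))
# lines on plate
print("line",onz(t,[T([404,222]),T([424,470])],.02))
print("plate corners",onz(t,[T([340,503]),T([519,487]),T([322,200]),T([492,196])],.02))
print("base corners far-right/near-right/near-left",onz(t,[T([683,78]),T([704,322]),T([68,385])],.006))
W=lambda c: cc(400,225,c)
E
```

```text
spot top@.02 [[0.636258   0.04153355 0.02      ]]  scene@.02 [[0.63518431 0.03946872 0.02      ]]  tri (array([0.63585866, 0.04137278, 0.02210731]), np.float64(0.0001475242783985512))
post top@.06 [[ 0.64050383 -0.07385969  0.06      ]]  scene [[ 0.63878816 -0.07429985  0.06      ]]  tri (array([ 0.63968113, -0.07349772,  0.06117152]), np.float64(0.0012311253857084064))
tip scene@.034 [[0.62840172 0.11209005 0.034     ]
 [0.63527797 0.10198894 0.034     ]
 [0.62252825 0.11085788 0.034     ]
 [0.63151279 0.11140611 0.034     ]]
tube top@.25 [[0.62971691 0.11203479 0.25      ]]
line [[0.67953409 0.04469321 0.02      ]
 [0.55287106 0.03284015 0.02      ]]
plate corners [[ 5.35922034e-01  7.46696622e-02  2.00000000e-02]
 [ 5.44658945e-01 -1.47486618e-02  2.00000000e-02]
 [ 6.90820899e-01  8.65163268e-02  2.00000000e-02]
 [ 6.93195919e-01  2.95273432e-04  2.00000000e-02]]
base corners far-right/near-right/near-left [[ 0.7599377  -0.09714666  0.006     ]
 [ 0.63203912 -0.10793175  0.006     ]
 [ 0.59766232  0.21655319  0.006     ]]
```

```bash
python3 - <<'E'
from h import *; import pickle
s,t=pickle.load(open("im0.pkl","rb"))
a=crop(s["frame"],262,262,312,302,8); b=crop(s["frame"],246,140,296,180,8)
c=crop(t["frame"],415,232,465,282,8); d=crop(t["frame"],240,150,290,200,8)
def br(i,g=1.6): return np.clip(i.astype(float)*g,0,255).astype(np.uint8)
cv2.imwrite("pics/c4.png",np.hstack([br(a,1.5),br(b,1.5)])); cv2.imwrite("pics/c5.png",np.hstack([br(c),br(d)]))
from scipy.spatial.transform import Rotation as R
o=get_obs(); m=R.from_rotvec(o["tool_rot"]).as_matrix(); print(m.round(3))
E
```

```text
[[-0.     0.274 -0.962]
 [ 0.001 -0.962 -0.274]
 [-1.    -0.001 -0.   ]]
```

View pics/c4.png

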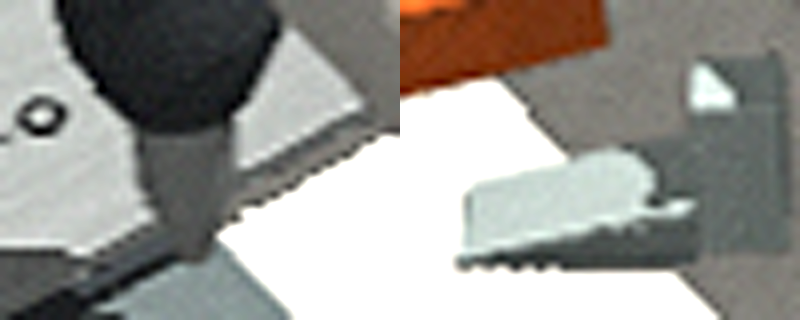

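View pics/c5.png

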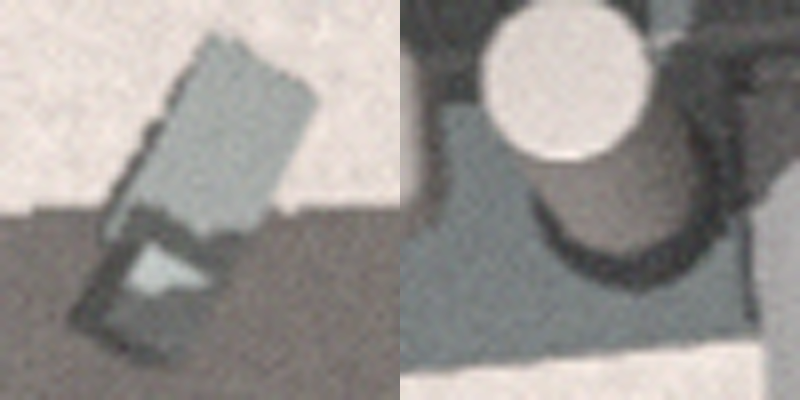

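```bash
python3 - <<'E'
from h import *; import pickle
s,t=pickle.load(open("im0.pkl","rb"))
def cc(x0,y0,c,k=8): c=np.array(c,float); return (c+0.5)/k-0.5+np.array([x0,y0])
print("tip scene", onz(s,[cc(262,262,[194,251]),cc(262,262,[172,251]),cc(262,262,[215,251])],.034))
print("nose top@.13",onz(t,[cc(240,150,[235,190])],.13)," tube@.25",onz(t,[cc(240,150,[165,77])],.25))
# tube circle by colour
f=cv2.cvtColor(t["frame"],cv2.COLOR_RGB2GRAY)[140:185,240:290]
W=lambda c: cc(415,232,c)
th=onz(t,[W([213,33]),W([317,100])],.004); print("thin",th,np.linalg.norm(th[0]-th[1]))
v=th[0]-th[1]; v/=np.linalg.norm(v); xd=np.array([v[1],-v[0],0]); m=th.mean(0)
print("yaw from thin",np.degrees(np.arctan2(xd[1],xd[0])),"block ctr",m-.09*xd)
# mask of bright ramp face in top
roi=t["frame"][232:265,415:465].astype(int)
# edges
L=onz(t,[W([213,33])],.004)[0]; L2=onz(t,[W([107,240])],.022)[0]
R1=onz(t,[W([317,100])],.004)[0]; R2=onz(t,[W([265,205])],.016)[0]
for a,b in((L,L2),(R1,R2)): print("edge yaw",np.degrees(np.arctan2(a[1]-b[1],a[0]-b[0])),np.linalg.norm(a-b))
S=lambda c: cc(246,140,c)
print("block scene top corners@.056",onz(s,[S([290,68]),S([377,55]),S([383,105]),S([300,110])],.056))
print("block top view top corners@.056",onz(t,[W([147,238]),W([240,262]),W([200,350]),W([100,310])],.056))
E
```

```text
tip scene [[0.62825208 0.1102091  0.034     ]
 [0.63279039 0.10747839 0.034     ]
 [0.62392176 0.11281542 0.034     ]]
nose top@.13 [[0.62912161 0.10952426 0.13      ]]  tube@.25 [[0.62974278 0.11206084 0.25      ]]
thin [[ 0.50203391 -0.31244655  0.004     ]
 [ 0.48112259 -0.34524411  0.004     ]] 0.03889683167930877
yaw from thin -32.521070314308254 block ctr [ 0.41569081 -0.28046046  0.004     ]
edge yaw -29.956147894729394 0.07864710960485115
edge yaw -30.73211189675205 0.041206441518330646
block scene top corners@.056 [[ 0.42255415 -0.30009953  0.056     ]
 [ 0.39613189 -0.2921475   0.056     ]
 [ 0.40742521 -0.26716266  0.056     ]
 [ 0.43041685 -0.27822789  0.056     ]]
block top view top corners@.056 [[ 0.43499134 -0.27867467  0.056     ]
 [ 0.42802238 -0.30666405  0.056     ]
 [ 0.40161426 -0.29436875  0.056     ]
 [ 0.41333415 -0.26437032  0.056     ]]
```

The tip is at about (0.629, 0.110), measured in three ways. The spot is at (0.636, 0.0415), the post at (0.640, -0.074) and the stand yaw is about 5.4°. The wedge block centre is at about (0.416, -0.284) with yaw -31°. Now I'll move above the post, with the jaws along the stand's y.

>>> move_arm([
  [0.78, 0.87, 0, 0, 0, -0.029],
  [0.78, 0.87, 0, 0, 0, -0.029],
  [0.78, 0.87, 0, 0, 0, -0.029],
], gripper=0)

```text
t: 0.57
tool_pos: [0.2667, -0.4943, 0.2311]
tool_rot: [2.171, 0.108, -2.171]
contact_force: [0.6, 0.0, 0.2]
opening: 0.0854
```

>>> move_arm([
  [0.78, 0.87, 0, 0, 0, 0],
  [0.78, 0.87, 0, 0, 0, 0],
  [0.78, 0.87, 0, 0, 0, 0],
])

```text
t: 0.95
tool_pos: [0.36, -0.3905, 0.2313]
tool_rot: [2.171, 0.107, -2.171]
contact_force: [-0.1, -0.0, -0.1]
opening: 0.0857
```

>>> move_arm([
  [0.78, 0.87, 0, 0, 0, 0],
  [0.78, 0.87, 0, 0, 0, 0],
  [0.78, 0.87, 0, 0, 0, 0],
])

```text
t: 1.32
tool_pos: [0.4534, -0.2866, 0.2313]
tool_rot: [2.171, 0.107, -2.171]
contact_force: [-0.4, 0.1, 0.9]
opening: 0.0855
```

>>> move_arm([
  [0.78, 0.885, -0.3, 0, 0, 0],
  [0.78, 0.885, -0.3, 0, 0, 0],
  [0.78, 0.885, -0.3, 0, 0, 0],
])

```text
t: 1.7
tool_pos: [0.5463, -0.1808, 0.1938]
tool_rot: [2.169, 0.106, -2.174]
contact_force: [-0.6, -0.1, -0.7]
opening: 0.0856
```

>>> move_arm([
  [0.78, 0.885, -0.6, 0, 0, 0],
  [0.78, 0.885, -0.6, 0, 0, 0],
  [0.78, 0.885, -0.6, 0, 0, 0],
  [0.78, 0.885, -0.6, 0, 0, 0],
])

```text
t: 2.2
tool_pos: [0.6391, -0.0756, 0.1212]
tool_rot: [2.168, 0.105, -2.176]
contact_force: [-0.7, -0.3, 0.3]
opening: 0.0851
```

```bash
python3 - <<'E'
from h import *; import pickle
o=get_obs(); print(o["tool_pos"].round(4) if hasattr(o["tool_pos"],"round") else o["tool_pos"])
s=get_image("scene"); t=get_image("top"); pickle.dump((s,t),open("im1.pkl","wb"))
cv2.imwrite("pics/d1.png",np.hstack([crop(s["frame"],150,120,400,370,1.6),crop(t["frame"],200,90,450,340,1.6)]))
E
```

```text
[ 0.6391 -0.0756  0.1212]
```

View pics/d1.png

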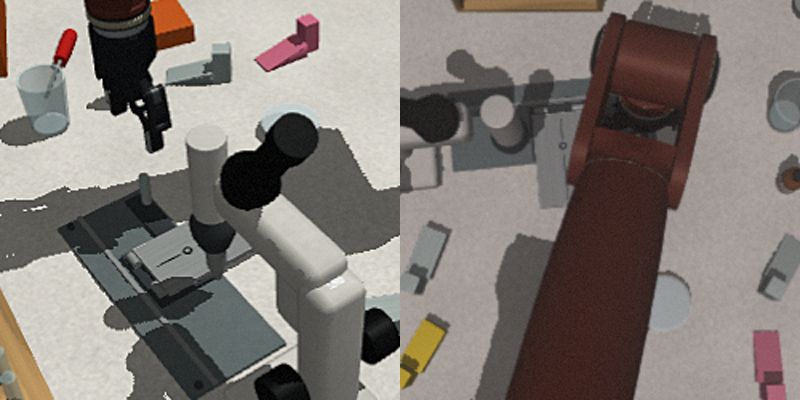

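The scene crop shows the gripper above the post and clear of the microscope. The wrist fork spans top px 308–398 across, which is wide, so before sliding I'll check its clearance to the microscope tube (right edge at y of about 0.09, up to 0.25 m).

```bash
python3 - <<'E'
from h import *; import pickle
s,t=pickle.load(open("im1.pkl","rb"))
o=get_obs(); print(np.round(o["q"],3))
px=[(200+(x-400)/1.6,90+y/1.6) for x,y in((572,175),(612,15),(718,40),(680,205))]
q=np.arctan2(o["tool_pos"][1],o["tool_pos"][0]); n=np.array([-np.sin(q),np.cos(q)]); r=np.array([np.cos(q),np.sin(q)])
for z in(.2,.25,.3,.35,.4):
    P=onz(t,px,z)[:,:2]; print(z,"lat",(P@n).round(3),"rad",(P@r).round(3))
# silhouette of fork in scene view
cv2.imwrite("pics/d2.png",crop(s["frame"],160,0,360,220,3.0))
E
```

```text
[-2.350e-01  1.820e-01  1.658e+00 -1.000e-03  1.302e+00  1.242e+00]
0.2 lat [ 0.084  0.06  -0.086 -0.061] rad [0.551 0.775 0.758 0.529]
0.25 lat [ 0.081  0.058 -0.08  -0.057] rad [0.542 0.754 0.738 0.522]
0.3 lat [ 0.078  0.056 -0.074 -0.052] rad [0.534 0.734 0.719 0.515]
0.35 lat [ 0.074  0.054 -0.069 -0.048] rad [0.525 0.713 0.699 0.507]
0.4 lat [ 0.071  0.052 -0.063 -0.043] rad [0.516 0.693 0.68  0.5  ]
```

View pics/d2.png

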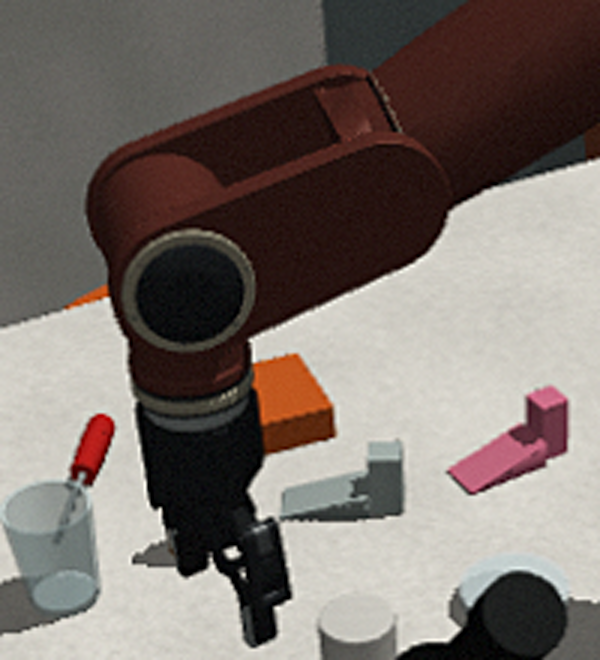

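>>> move_arm([
  [0.008, 0.013, 0, 0, 0, 0.236],
  [0.008, 0.013, 0, 0, 0, 0.236],
  [0.008, 0.013, 0, 0, 0, 0.236],
  [0.008, 0.013, 0, 0, 0, 0.236],
  [0.008, 0.013, 0, 0, 0, 0.236],
  [0.008, 0.013, 0, 0, 0, 0.236],
  [0.008, 0.013, 0, 0, 0, 0.236],
  [0.008, 0.013, 0, 0, 0, 0.236],
])

```text
t: 3.3
tool_pos: [0.6403, -0.0763, 0.1249]
tool_rot: [1.201, 1.212, -1.2]
contact_force: [1.0, -0.1, -0.1]
opening: 0.0853
```

>>> move_arm([
  [0, 0, 0, 0.0277, 0.0026, 0.0139],
  [0, 0, 0, 0.0277, 0.0026, 0.0139],
  [0, 0, 0, 0.0277, 0.0026, 0.0139],
])

```text
t: 3.68
tool_pos: [0.6402, -0.0752, 0.1239]
tool_rot: [1.257, 1.388, -1.065]
contact_force: [-0.3, -0.2, 0.1]
opening: 0.0854
```

```bash
python3 - <<'E'
from h import *; import pickle
from scipy.spatial.transform import Rotation as R
o=get_obs(); m=R.from_rotvec(o["tool_rot"]).as_matrix(); print(o["tool_pos"].round(4),m.round(3).tolist(),np.round(o["q"],3),np.degrees(np.arctan2(m[1,1],m[0,1])))
s=get_image("scene"); cv2.imwrite("pics/d3.png",crop(s["frame"],160,60,320,280,2.6))
E
```

```text
[ 0.6402 -0.0752  0.1239] [[-0.023, 0.996, 0.09], [0.17, 0.093, -0.981], [-0.985, -0.007, -0.172]] [-0.301  0.217  1.624  0.16   1.376 -0.43 ] 5.321099784072727
```

View pics/d3.png

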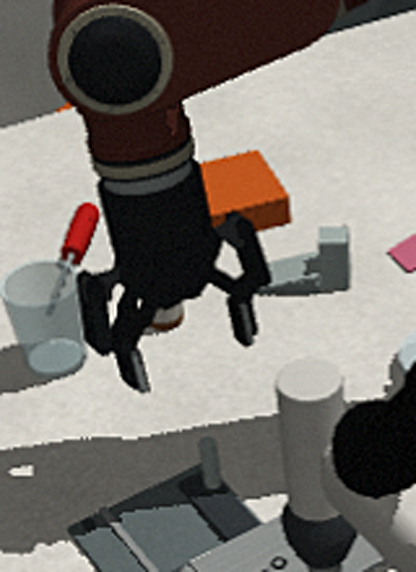

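>>> move_arm([
  [0, 0.039, -0.43, 0, 0, 0],
  [0, 0.039, -0.7, 0, 0, 0],
  [0, 0.039, -0.866, 0, 0, 0],
  [0, 0.039, -0.866, 0, 0, 0],
])

```text
t: 4.22
tool_pos: [0.6392, -0.0685, 0.018]
tool_rot: [1.255, 1.394, -1.064]
contact_force: [-0.1, 0.2, 0.6]
opening: 0.0854
```

>>> move_arm([
  [0, 0, 0, 0, 0, 0],
  [0, 0, 0, 0, 0, 0],
  [0, 0, 0, 0, 0, 0],
  [0, 0, 0, 0, 0, 0],
  [0, 0, 0, 0, 0, 0],
  [0, 0, 0, 0, 0, 0],
], gripper=1, force=40)

```text
t: 4.97
tool_pos: [0.6396, -0.0694, 0.0201]
tool_rot: [1.255, 1.393, -1.064]
contact_force: [-5.9, -1.0, 5.4]
opening: 0.0132
```

```bash
python3 - <<'E'
from h import *; import pickle
o=get_obs(); print(o["tool_pos"].round(4),o["opening"],np.round(o["contact_force"],2))
s=get_image("scene"); t=get_image("top");pickle.dump((s,t),open("im2.pkl","wb")); cv2.imwrite("pics/d4.png",np.hstack([crop(s["frame"],180,180,330,320,2.6),crop(t["frame"],220,100,370,240,2.6)]))
E
```

```text
[ 0.6396 -0.0694  0.0201] 0.013232037005603705 [-5.9  -1.    5.44]
```

View pics/d4.png

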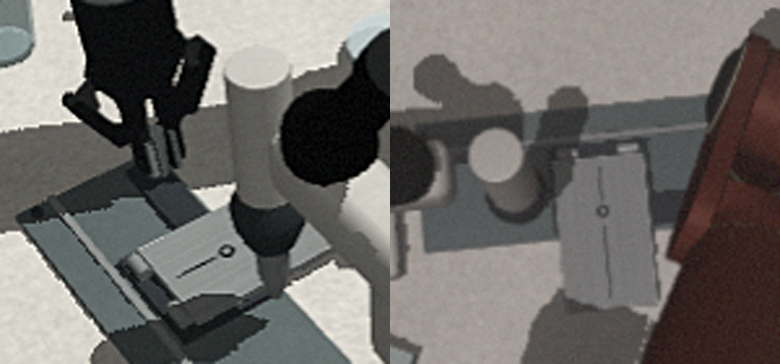

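The post is gripped (opening 13 mm for the 14 mm post), and the spot is still at top px (302,181). Next I'll refine the slide distance with sub-pixel ring and tube fits.

```bash
python3 - <<'E'
from h import *; import pickle
res={}
for fn in("im0.pkl","im2.pkl"):
    s,t=pickle.load(open(fn,"rb"))
    for nm,g,(x0,y0,x1,y1) in(("top",t,(294,173,311,190)),("scene",s,(259,269,276,285))):
        f=cv2.cvtColor(g["frame"],cv2.COLOR_RGB2GRAY).astype(float)[y0:y1,x0:x1]
        bg=np.percentile(f,75); w=np.clip(bg-15-f,0,None)
        yy,xx=np.mgrid[y0:y1,x0:x1]
        c0=np.array([(x0+x1-1)/2,(y0+y1-1)/2]); c=c0.copy()
        for _ in range(10):
            m=w*(np.hypot(xx-c[0],yy-c[1])<5.0); c=np.array([(m*xx).sum(),(m*yy).sum()])/m.sum()
        print(fn,nm,"ring px",c.round(2),onz(g,[c],.02)[0].round(4))
    f=cv2.cvtColor(t["frame"],cv2.COLOR_RGB2GRAY)[140:180,245:280]
    m=(f>f.max()*0.80).astype(np.uint8)
    big=cv2.resize(f,None,fx=8,fy=8,interpolation=cv2.INTER_CUBIC)
    _,m=cv2.threshold(big,0,255,cv2.THRESH_BINARY+cv2.THRESH_OTSU)
    n,l,st,ce=cv2.connectedComponentsWithStats(m); 
    for i in range(1,n):
        if st[i,4]>2000: print("blob",ce[i]/8+[245-.44,140-.44],st[i])
    c=cv2.HoughCircles(big,cv2.HOUGH_GRADIENT,1,100,param1=80,param2=15,minRadius=70,maxRadius=100)
    if c is not None:
        for k in c[0][:2]: u=(k[:2]+.5)/8-.5+[245,140]; print("tube circle",u,k[2]/8,onz(t,[u],.25)[0].round(4))
    gg=crop(s["frame"],268,264,304,300,14); cv2.imwrite("pics/"+fn[:3]+"tip.png",np.clip(gg*1.6,0,255).astype(np.uint8))
E
```

```text
im0.pkl top ring px [301.29 180.71] [0.6365 0.0418 0.02  ]
im0.pkl scene ring px [266.8  276.34] [0.6354 0.0398 0.02  ]
blob [260.23384695 159.48011817] [   44    76   167   167 21790]
im2.pkl top ring px [301.27 180.67] [0.6366 0.0419 0.02  ]
im2.pkl scene ring px [266.83 276.34] [0.6353 0.0399 0.02  ]
blob [260.22686156 159.48978172] [   43    76   168   167 21807]
```

View pics/im2tip.png

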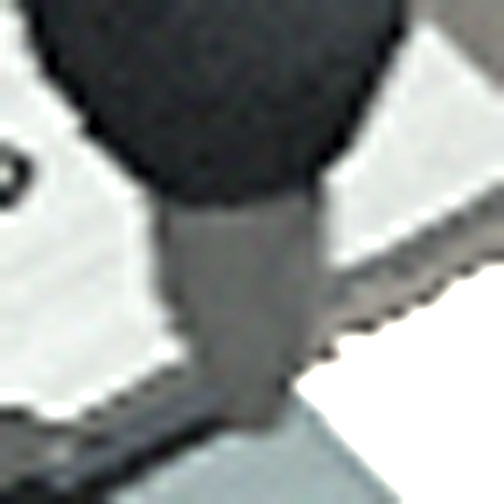

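```bash
python3 - <<'E'
from h import *; import pickle
s,t=pickle.load(open("im2.pkl","rb"))
ys=np.array([-np.sin(np.radians(5.4)),np.cos(np.radians(5.4))]); xs=np.array([ys[1],-ys[0]])
sp_s=onz(s,[[266.82,276.34]],.02)[0][:2]; sp_t=onz(t,[[301.28,180.69]],.02)[0][:2]
tip_s=onz(s,[[285.6,292.2]],.034)[0][:2]; tu=onz(t,[[260.23,159.48]],.25)[0][:2]
for a,b in((tip_s,sp_s),(tu,sp_t)): print(a,b,"dy",(a-b)@ys,"dx",(a-b)@xs)
E
```

```text
[0.62772358 0.10832789] [0.63532122 0.03983525] dy 0.06890366781610792 dx -0.0011181963789508133
[0.62913727 0.11195928] [0.63653864 0.04184034] dy 0.0705042788463896 dx -0.0007697434382579087
```

>>> move_arm([
  [-0.012, 0.12, 0, 0, 0, 0],
  [-0.025, 0.25, 0, 0, 0, 0],
  [-0.038, 0.38, 0, 0, 0, 0],
  [-0.05, 0.5, 0, 0, 0, 0],
  [-0.058, 0.578, 0, 0, 0, 0],
  [-0.058, 0.578, 0, 0, 0, 0],
  [-0.058, 0.578, 0, 0, 0, 0],
])

```text
t: 5.95
tool_pos: [0.6323, 0.0009, 0.0201]
tool_rot: [1.255, 1.395, -1.063]
contact_force: [-6.5, 2.5, 8.0]
opening: 0.0133
```

```bash
python3 - <<'E'
from h import *; import pickle
o=get_obs(); print(o["tool_pos"].round(4),o["opening"],np.round(o["contact_force"],2),np.round(o["wrist_torque"],2))
s=get_image("scene"); t=get_image("top");pickle.dump((s,t),open("im3.pkl","wb")); cv2.imwrite("pics/d5.png",np.hstack([crop(s["frame"],180,180,330,320,2.6),crop(t["frame"],220,100,370,240,2.6)]))
cv2.imwrite("pics/d6.png",np.clip(crop(s["frame"],262,264,312,304,14)*1.5,0,255).astype(np.uint8))
E
```

```text
[0.6323 0.0009 0.0201] 0.013280619349800833 [-6.54  2.51  7.99] [0.32 0.69 0.15]
```

View pics/d5.png

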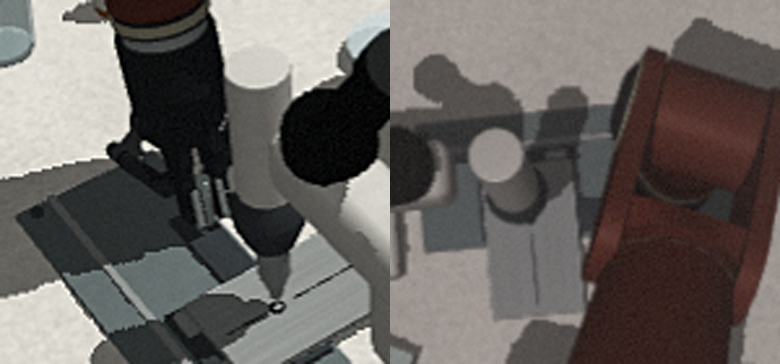

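View pics/d6.png

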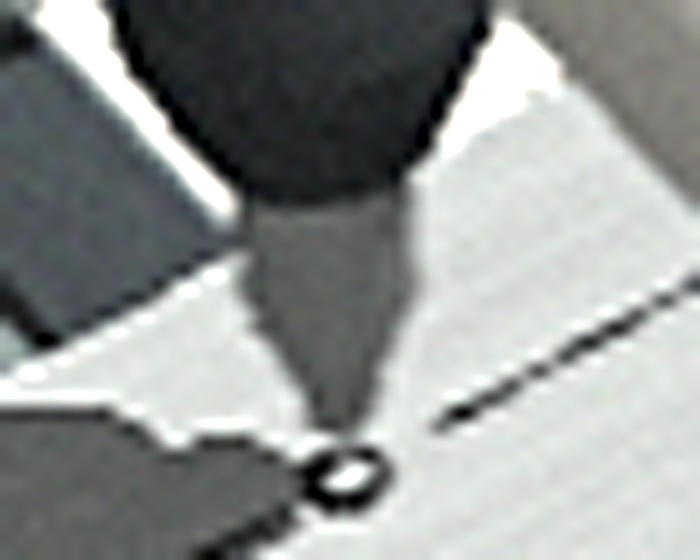

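```bash
python3 - <<'E'
from h import *; import pickle
s,t=pickle.load(open("im3.pkl","rb"))
f=cv2.cvtColor(s["frame"],cv2.COLOR_RGB2GRAY).astype(float)
C=lambda c:(np.array(c,float)+.5)/14-.5+[262,264]
ic=lambda p:(np.array(p)-[262,264]+.5)*14-.5
sp=onz(s,[C([346,478])],.02)[0]; print("spot scene",sp)
print("expected tip centre in crop",ic(proj(s,[[sp[0],sp[1],.034]])[0]))
print("tip circle projected (from tip disc at spot xy)",[ic(p).round(0).tolist() for p in proj(s,[[sp[0]+.005*np.cos(a),sp[1]+.005*np.sin(a),.034] for a in np.linspace(0,2*np.pi,9)])])
tip=onz(s,[C([340,408])],.034)[0]; d=tip-sp; 
for a in(5.4,6.0):
  ys=np.array([-np.sin(np.radians(a)),np.cos(np.radians(a)),0]); xs=np.array([ys[1],-ys[0],0]); print(a,"tip",tip,"dy",d@ys,"dx",d@xs)
# scale
print("crop px per mm along y:", ic(proj(s,[sp+ys*.001])[0])-ic(proj(s,[sp])[0]), "x:",ic(proj(s,[sp+xs*.001])[0])-ic(proj(s,[sp])[0]))
# profile rows for tip edges
for r in range(290,297): print(r,f[r,282:292].astype(int).tolist())
E
```

```text
spot scene [0.62815628 0.11011017 0.02      ]
expected tip centre in crop [340.15646369 410.88905917]
tip circle projected (from tip disc at spot xy) [[308.0, 425.0], [329.0, 438.0], [357.0, 434.0], [375.0, 418.0], [372.0, 397.0], [351.0, 384.0], [323.0, 387.0], [305.0, 404.0], [308.0, 425.0]]
5.4 tip [0.62792878 0.10963214 0.034     ] dy -0.00045450255499477656 dx -0.0002714774478919904
6.0 tip [0.62792878 0.10963214 0.034     ] dy -0.0004516347811045555 dx -0.0002762220152474608
crop px per mm along y: [4.01914599 4.37785683] x: [-6.00005536  3.30109229]
290 [95, 53, 60, 64, 62, 59, 64, 127, 156, 150]
291 [132, 80, 55, 59, 61, 55, 61, 122, 156, 153]
292 [161, 124, 44, 59, 59, 49, 80, 136, 153, 152]
293 [156, 126, 63, 57, 58, 48, 98, 149, 156, 153]
294 [153, 129, 78, 47, 55, 83, 142, 160, 155, 152]
295 [160, 165, 177, 144, 96, 108, 147, 160, 152, 150]
296 [118, 157, 79, 37, 69, 43, 15, 105, 153, 146]
```

The tip's bottom disc is at crop (340,408–411) and the ring at (346,478). Lifting the ring point to 34 mm and projecting it gives (340,411), so the spot is within about 0.5 mm of being under the tip. Now I'll release, lift and measure again.

>>> move_arm([
  [0, 0, 0, 0, 0, 0],
  [0, 0, 0, 0, 0, 0],
  [0, 0, 0, 0, 0, 0],
  [0, 0, 0, 0, 0, 0],
  [0, 0, 0, 0, 0, 0],
], gripper=0)

```text
t: 6.68
tool_pos: [0.6334, 0.0001, 0.0193]
tool_rot: [1.256, 1.391, -1.062]
contact_force: [-0.2, -0.8, -0.1]
opening: 0.0854
```

>>> move_arm([
  [0, 0, 0.2, 0, 0, 0],
  [0, 0, 0.6, 0, 0, 0],
  [0, 0, 1, 0, 0, 0],
  [0, 0, 1, 0, 0, 0],
])

```text
t: 7.18
tool_pos: [0.6368, -0.0004, 0.1455]
tool_rot: [1.258, 1.382, -1.055]
contact_force: [0.4, 0.5, 0.4]
opening: 0.0855
```

```bash
python3 - <<'E'
from h import *; import pickle
from scipy.spatial.transform import Rotation as R
o=get_obs(); print(o["tool_pos"].round(4),o["opening"],np.round(o["contact_force"],2),np.round(o["q"],3))
m=R.from_rotvec(o["tool_rot"])
x=np.array([0,0,-1.]); a=np.radians(59); y=np.array([np.cos(a),np.sin(a),0]); z=np.cross(x,y)
rel=R.from_matrix(np.c_[x,y,z])*m.inv(); v=rel.as_rotvec(); print("rel rotvec/2pi",(v/2/np.pi).round(4),np.degrees(np.linalg.norm(v)))
s=get_image("scene"); pickle.dump(s,open("im4.pkl","wb"))
cv2.imwrite("pics/d7.png",np.clip(crop(s["frame"],262,264,312,304,14)*1.5,0,255).astype(np.uint8))
E
```

```text
[ 6.368e-01 -4.000e-04  1.455e-01] 0.08545388261690698 [0.4  0.46 0.35] [-0.191  0.161  1.65   0.169  1.38  -0.323]
rel rotvec/2pi [-0.0242 -0.0147  0.1482] 54.32741419925684
```

View pics/d7.png

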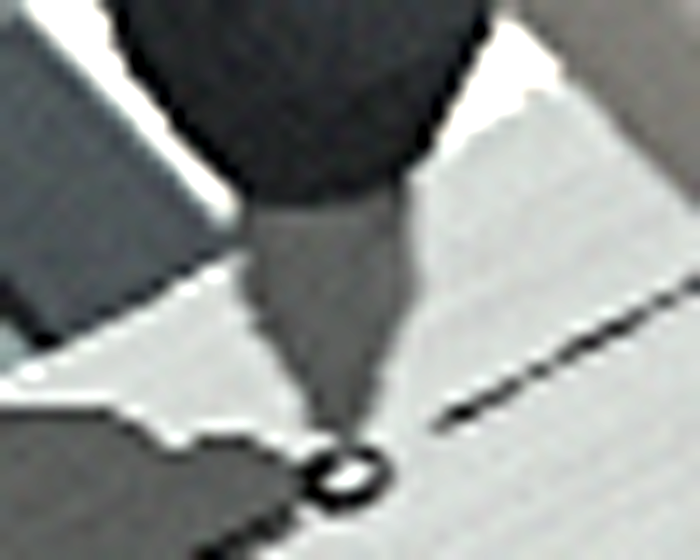

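The ring is still at crop (346,478) after release, so the carriage stayed put. Now I'll go to the wedge.

>>> move_arm([
  [-0.614, -0.788, 0, 0, 0, 0],
  [-0.614, -0.788, 0, 0, 0, 0],
  [-0.614, -0.788, 0, 0, 0, 0],
])

```text
t: 7.6
tool_pos: [0.5569, -0.0963, 0.137]
tool_rot: [1.259, 1.393, -1.068]
contact_force: [1.3, -0.1, 0.4]
opening: 0.0855
```

>>> move_arm([
  [-0.614, -0.788, 0, -0.0242, -0.0147, 0.1482],
  [-0.614, -0.788, 0, -0.0242, -0.0147, 0.1482],
  [-0.614, -0.788, 0, -0.0242, -0.0147, 0.1482],
  [-0.614, -0.788, 0, -0.0242, -0.0147, 0.1482],
  [-0.614, -0.788, 0, -0.0242, -0.0147, 0.1482],
  [-0.614, -0.788, 0, -0.0242, -0.0147, 0.1482],
])

```text
t: 8.35
tool_pos: [0.4856, -0.1878, 0.1381]
tool_rot: [0.42, 1.536, -0.433]
contact_force: [-0.2, 0.3, -0.0]
opening: 0.0855
```

>>> move_arm([
  [-0.614, -0.788, 0, 0, 0, 0],
  [-0.614, -0.788, 0, 0, 0, 0],
  [-0.614, -0.788, 0, 0, 0, 0],
  [-0.614, -0.788, 0, 0, 0, 0],
])

```text
t: 8.85
tool_pos: [0.4124, -0.2833, 0.1388]
tool_rot: [0.421, 1.535, -0.434]
contact_force: [-0.4, -0.5, -0.0]
opening: 0.0855
```

```bash
python3 - <<'E'
from h import *; import pickle
from scipy.spatial.transform import Rotation as R
o=get_obs(); m=R.from_rotvec(o["tool_rot"]).as_matrix(); print(o["tool_pos"].round(4),np.round(o["q"],3),m.round(3).tolist(),np.degrees(np.arctan2(m[1,1],m[0,1])))
s=get_image("scene"); t=get_image("top"); pickle.dump((s,t),open("im5.pkl","wb"))
cv2.imwrite("pics/e1.png",np.hstack([np.clip(crop(s["frame"],230,100,330,200,4)*1.3,0,255).astype(np.uint8),np.clip(crop(t["frame"],390,200,490,300,4)*1.3,0,255).astype(np.uint8)]))
E
```

```text
[ 0.4124 -0.2833  0.1388] [-0.745 -0.172  1.986 -0.01   1.33  -1.768] [[-0.008, 0.518, 0.855], [-0.006, 0.855, -0.519], [-1.0, -0.009, -0.004]] 58.76806377992041
```

View pics/e1.png

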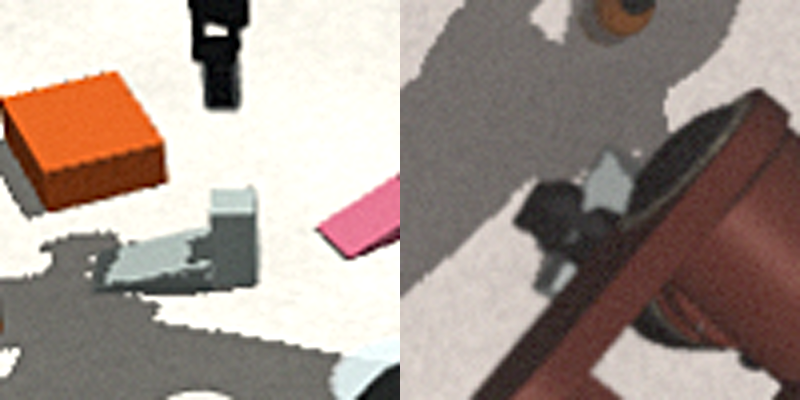

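```bash
python3 - <<'E'
from h import *; import pickle
s,t=pickle.load(open("im5.pkl","rb"))
cv2.imwrite("pics/e2.png",np.clip(crop(s["frame"],250,140,300,178,15)*1.0,0,255).astype(np.uint8))
E
```

```text
(no output)
```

View pics/e2.png

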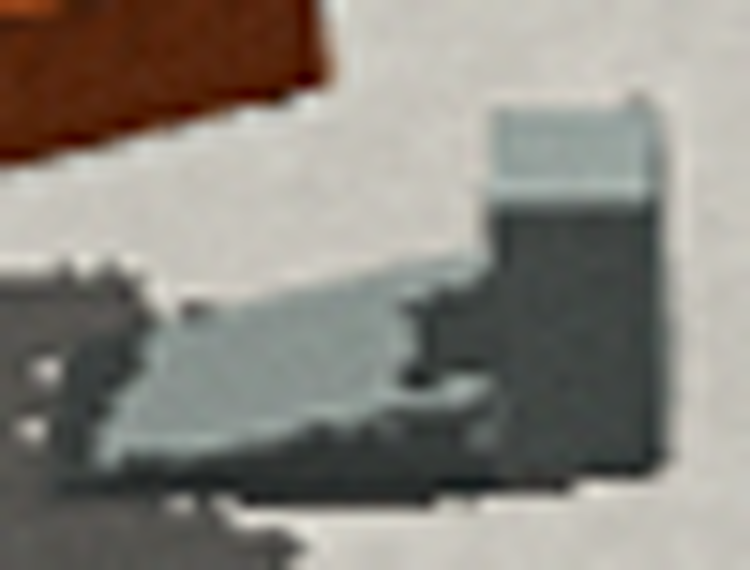

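```bash
python3 - <<'E'
from h import *; import pickle
s,t=pickle.load(open("im5.pkl","rb"))
C=lambda c:(np.array(c,float)+.5)/15-.5+[250,140]
top=onz(s,[C([492,108]),C([645,98]),C([660,200]),C([490,207])],.056); print(top.round(4),"ctr",top.mean(0).round(4))
e=lambda a,b:(np.degrees(np.arctan2(a[1]-b[1],a[0]-b[0])).round(1),np.linalg.norm(a-b).round(4))
print("x-edges",e(top[0],top[1]),e(top[3],top[2])," y-edges",e(top[2],top[1]),e(top[3],top[0]))
bt=onz(s,[C([660,465])],.0); print("block back-near bottom corner",bt.round(4), "same xy as top[2]?")
th=onz(s,[C([98,462]),C([160,330])],.004); print("thin end",th.round(4),np.linalg.norm(th[0]-th[1]))
E
```

```text
[[ 0.4188 -0.3046  0.056 ]
 [ 0.3957 -0.2938  0.056 ]
 [ 0.4076 -0.2664  0.056 ]
 [ 0.4323 -0.2793  0.056 ]] ctr [ 0.4136 -0.286   0.056 ]
x-edges (np.float64(-25.1), np.float64(0.0255)) (np.float64(-27.6), np.float64(0.0278))  y-edges (np.float64(66.5), np.float64(0.0299)) (np.float64(61.9), np.float64(0.0287))
block back-near bottom corner [[ 0.4085 -0.2703  0.    ]] same xy as top[2]?
thin end [[ 0.491  -0.3159  0.004 ]
 [ 0.4656 -0.3447  0.004 ]] 0.03845201965779142
```

>>> move_arm([
  [0.022, -0.014, -0.4, 0, 0, 0.003],
  [0.022, -0.014, -0.7, 0, 0, 0.003],
  [0.022, -0.014, -0.88, 0, 0, 0.003],
  [0.022, -0.014, -0.957, 0, 0, 0.003],
  [0.022, -0.014, -0.957, 0, 0, 0.003],
  [0.022, -0.014, -0.957, 0, 0, 0.003],
])

```text
t: 9.7
tool_pos: [0.416, -0.2856, 0.0258]
tool_rot: [0.403, 1.535, -0.419]
contact_force: [-0.2, 0.4, -0.1]
opening: 0.0856
```

```bash
python3 - <<'E'
from h import *; import pickle
o=get_obs(); print(o["tool_pos"].round(4),np.round(o["contact_force"],2))
s=get_image("scene"); pickle.dump(s,open("im6.pkl","wb"))
cv2.imwrite("pics/e3.png",np.clip(crop(s["frame"],230,100,330,200,6)*1.5,0,255).astype(np.uint8))
E
```

```text
[ 0.416  -0.2856  0.0258] [-0.25  0.37 -0.13]
```

View pics/e3.png

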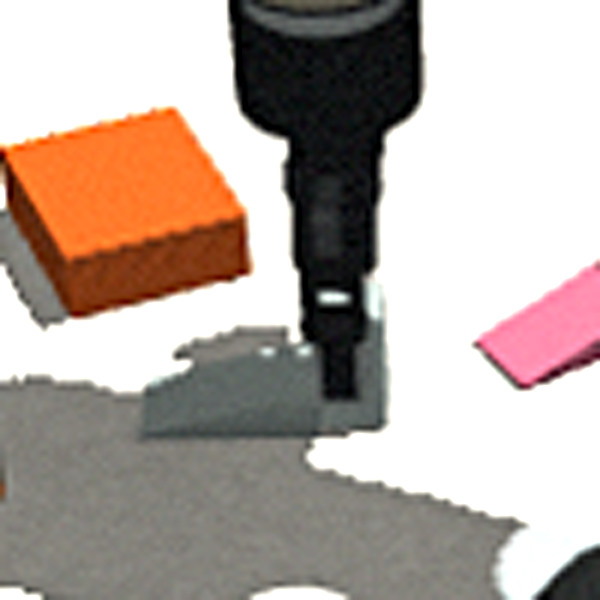

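The near finger (crop x≈340) sits about 4 mm towards the ramp from the block's face centre (x≈351). I'll shift back along the wedge and then grip.

>>> move_arm([
  [-0.029, 0.017, -0.008, 0, 0, 0],
  [-0.029, 0.017, -0.008, 0, 0, 0],
])

```text
t: 10.0
tool_pos: [0.4114, -0.2831, 0.0239]
tool_rot: [0.404, 1.537, -0.418]
contact_force: [0.1, 1.2, 0.2]
opening: 0.085
```

>>> move_arm([
  [0, 0, 0, 0, 0, 0],
  [0, 0, 0, 0, 0, 0],
  [0, 0, 0, 0, 0, 0],
  [0, 0, 0, 0, 0, 0],
  [0, 0, 0, 0, 0, 0],
  [0, 0, 0, 0, 0, 0],
], gripper=1, force=60)

```text
t: 10.75
tool_pos: [0.4117, -0.2833, 0.0238]
tool_rot: [0.404, 1.537, -0.418]
contact_force: [-1.1, 0.5, 2.4]
opening: 0.0273
```

```bash
python3 - <<'E'
from h import *; import pickle
from scipy.spatial.transform import Rotation as R
o=get_obs(); m=R.from_rotvec(o["tool_rot"]).as_matrix(); print(o["tool_pos"].round(4),np.round(o["contact_force"],2),o["opening"],np.degrees(np.arctan2(m[1,1],m[0,1])), m[:,0].round(3))
s=get_image("scene"); t=get_image("top"); pickle.dump((s,t),open("im7.pkl","wb"))
cv2.imwrite("pics/e4.png",np.hstack([crop(s["frame"],230,110,330,200,4),crop(t["frame"],390,200,490,290,4)]))
E
```

```text
[ 0.4117 -0.2833  0.0238] [-1.07  0.48  2.4 ] 0.027287107208132298 59.96914131325517 [-0.007 -0.007 -1.   ]
```

View pics/e4.png

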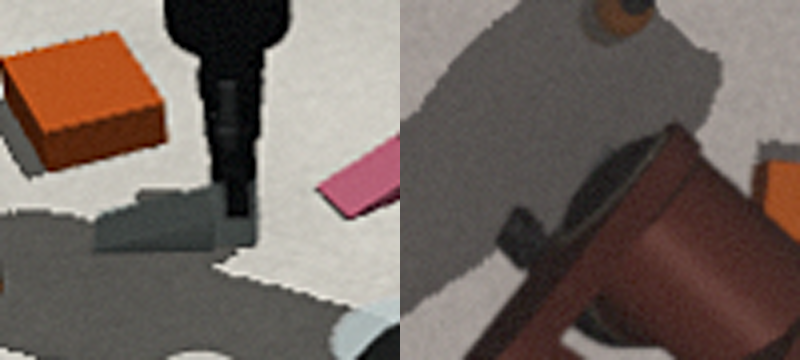

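The wedge is gripped (opening 27.3 mm for the 28 mm block) with the finger centred on its face. Before carrying it, I'll measure the plate's front edge from the unobstructed top image (im5).

```bash
python3 - <<'E'
from h import *; import pickle
s,t=pickle.load(open("im5.pkl","rb"))
cv2.imwrite("pics/f1.png",np.clip(crop(t["frame"],250,150,320,235,9)*1.4,0,255).astype(np.uint8)[:, :])
E
```

```text
(no output)
```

View pics/f1.png

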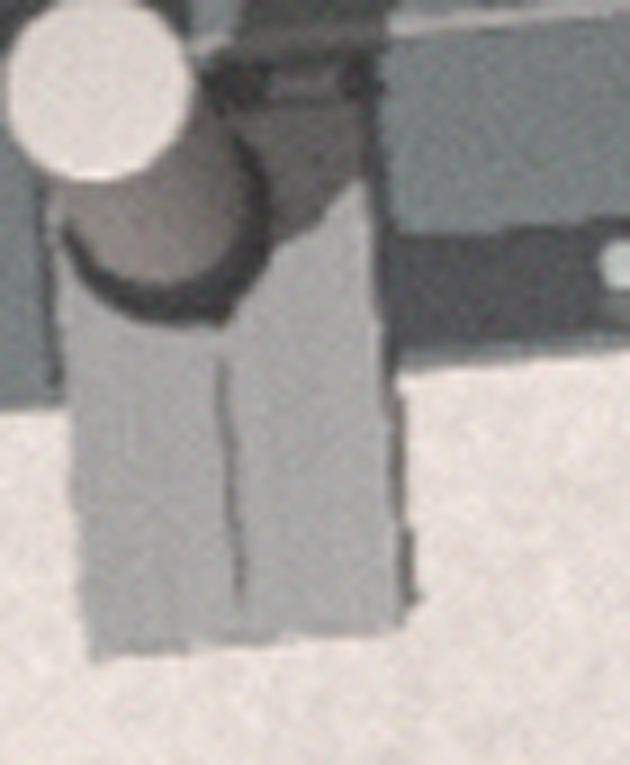

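```bash
python3 - <<'E'
from h import *; import pickle
s,t=pickle.load(open("im5.pkl","rb"))
C=lambda c:(np.array(c,float)+.5)/9-.5+[250,150]
fc=onz(t,[C([90,659]),C([405,630])],.02); print("front corners",fc.round(4),np.linalg.norm(fc[0]-fc[1]),"mid",fc.mean(0).round(4),"yaw",np.degrees(np.arctan2(-(fc[0]-fc[1])[0],(fc[0]-fc[1])[1])))
ln=onz(t,[C([222,358]),C([239,600])],.02); print("line",ln.round(4),"yaw",np.degrees(np.arctan2(*(ln[0]-ln[1])[1::-1])))
ri=onz(t,[C([362,180]),C([405,630])],.02); print("right edge yaw",np.degrees(np.arctan2(*(ri[0]-ri[1])[1::-1])))
le=onz(t,[C([55,200]),C([90,659])],.02); print("left edge yaw",np.degrees(np.arctan2(*(le[0]-le[1])[1::-1])))
E
```

```text
front corners [[0.5289 0.145  0.02  ]
 [0.5377 0.0573 0.02  ]] 0.08818477797317799 mid [0.5333 0.1011 0.02  ] yaw 5.699508096627647
line [[0.6141 0.1098 0.02  ]
 [0.5458 0.1037 0.02  ]] yaw 5.113586738276545
right edge yaw 6.31889103443297
left edge yaw 5.688509435719007
```

>>> move_arm([
  [0, 0, 0.15, 0, 0, 0],
  [0, 0, 0.4, 0, 0, 0],
  [0, 0, 0.55, 0, 0, 0],
])

```text
t: 11.22
tool_pos: [0.4118, -0.2834, 0.0914]
tool_rot: [0.403, 1.536, -0.419]
contact_force: [0.3, 1.0, -2.4]
opening: 0.0274
```

>>> move_arm([
  [0.01, 0.25, 0, 0, 0, 0.025],
  [0.025, 0.5, 0, 0, 0, 0.05],
  [0.038, 0.78, 0, 0, 0, 0.075],
  [0.038, 0.78, 0, 0, 0, 0.099],
  [0.038, 0.78, 0, 0, 0, 0.099],
])

```text
t: 11.85
tool_pos: [0.4159, -0.1891, 0.0897]
tool_rot: [-0.084, 1.572, 0.068]
contact_force: [0.4, -0.5, -2.7]
opening: 0.0272
```

>>> move_arm([
  [0.018, 0.4, 0, 0, 0, 0],
  [0.038, 0.78, 0, 0, 0, 0],
  [0.038, 0.78, 0, 0, 0, 0],
])

```text
t: 12.22
tool_pos: [0.4203, -0.0941, 0.0894]
tool_rot: [-0.085, 1.572, 0.07]
contact_force: [-0.0, -1.0, -2.7]
opening: 0.0277
```

```bash
python3 - <<'E'
from h import *
from scipy.spatial.transform import Rotation as R
o=get_obs(); m=R.from_rotvec(o["tool_rot"]).as_matrix(); print(o["t"],o["tool_pos"].round(4),np.round(o["contact_force"],2),o["opening"],np.degrees(np.arctan2(m[1,1],m[0,1])), m[:,0].round(3))
E
```

```text
12.225 [ 0.4203 -0.0941  0.0894] [-0.01 -0.96 -2.65] 0.027660482108656327 95.66524366399219 [-0.003 -0.01  -1.   ]
```

>>> move_arm([
  [0.02, 0.4, 0, 0, 0, 0],
  [0.04, 0.77, 0, 0, 0, 0],
  [0.04, 0.77, 0, 0, 0, 0],
])

```text
t: 12.6
tool_pos: [0.4255, -0.0025, 0.0897]
tool_rot: [-0.086, 1.572, 0.07]
contact_force: [-0.3, -0.4, -2.4]
opening: 0.027
```

>>> move_arm([
  [0.02, 0.4, 0, 0, 0, 0],
  [0.04, 0.77, 0, 0, 0, 0],
  [0.04, 0.77, -0.2, 0, 0, 0],
  [0.04, 0.77, -0.4, 0, 0, 0],
  [0.04, 0.77, -0.46, 0, 0, 0],
  [0.04, 0.77, -0.46, 0, 0, 0],
])

```text
t: 13.35
tool_pos: [0.4304, 0.0879, 0.0343]
tool_rot: [-0.084, 1.573, 0.067]
contact_force: [-0.1, 0.3, -2.4]
opening: 0.0274
```

```bash
python3 - <<'E'
from h import *; import pickle
from scipy.spatial.transform import Rotation as R
o=get_obs(); m=R.from_rotvec(o["tool_rot"]).as_matrix(); print(o["t"],o["tool_pos"].round(4),np.round(o["contact_force"],2),o["opening"],np.degrees(np.arctan2(m[1,1],m[0,1])), m[:,0].round(3))
s=get_image("scene"); t=get_image("top"); pickle.dump((s,t),open("im8.pkl","wb"))
cv2.imwrite("pics/g1.png",np.hstack([crop(s["frame"],260,190,420,340,2.5),crop(t["frame"],200,140,360,290,2.5)]))
E
```

```text
13.35 [0.4304 0.0879 0.0343] [-0.11  0.27 -2.35] 0.027374670256003056 95.49858575063405 [-0.003 -0.011 -1.   ]
```

View pics/g1.png

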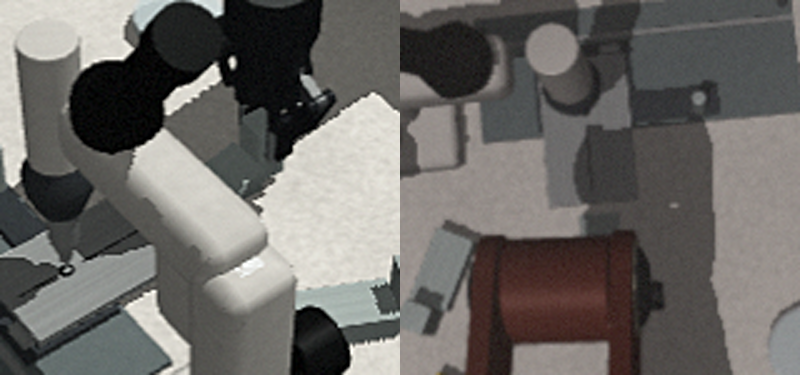

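```bash
python3 - <<'E'
from h import *; import pickle
s,t=pickle.load(open("im8.pkl","rb"))
cv2.imwrite("pics/g2.png",np.clip(crop(t["frame"],250,190,310,240,12)*1.7,0,255).astype(np.uint8))
E
```

```text
(no output)
```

View pics/g2.png

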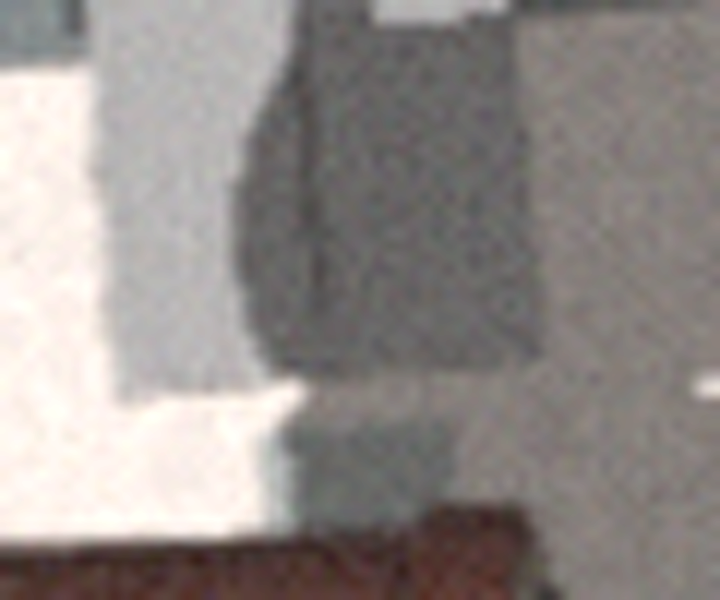

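```bash
python3 - <<'E'
from h import *; import pickle
s,t=pickle.load(open("im8.pkl","rb")); o=get_obs()
C=lambda c:(np.array(c,float)+.5)/12-.5+[250,190]
th=onz(t,[C([265,434]),C([450,420])],.0145); print("thin",th.round(4),"w",np.linalg.norm(th[0]-th[1]).round(4),"mid",th.mean(0).round(4))
fc=onz(t,[C([118,398]),C([540,362])],.02); print("front",fc.round(4),np.linalg.norm(fc[0]-fc[1]).round(4),"mid",fc.mean(0).round(4))
a=np.radians(5.7); xs=np.array([np.cos(a),np.sin(a)]); ys=np.array([-xs[1],xs[0]])
tcp=o["tool_pos"][:2]
print("thin rel TCP x,y",(th.mean(0)[:2]-tcp)@xs,(th.mean(0)[:2]-tcp)@ys)
for lip in(fc.mean(0)[:2],np.array([.5333,.1011])): print("lip rel thin x,y",(lip-th.mean(0)[:2])@xs,(lip-th.mean(0)[:2])@ys, "lip rel TCP",(lip-tcp)@xs,(lip-tcp)@ys)
E
```

```text
thin [[0.5224 0.1152 0.0145]
 [0.5256 0.0764 0.0145]] w 0.0389 mid [0.524  0.0958 0.0145]
front [[0.5291 0.1455 0.02  ]
 [0.5373 0.0573 0.02  ]] 0.0886 mid [0.5332 0.1014 0.02  ]
thin rel TCP x,y 0.09303126652131523 -0.0017527130604690331
lip rel thin x,y 0.009675935547396748 0.0046723847515126446 lip rel TCP 0.10270720206871196 0.0029196716910436095
lip rel thin x,y 0.009758027353626146 0.004373597721006064 lip rel TCP 0.10278929387494137 0.00262088466053703
```

>>> move_arm([
  [-0.004, 0.037, -0.04, 0, 0, 0],
  [-0.004, 0.037, -0.075, 0, 0, 0],
  [-0.004, 0.037, -0.075, 0, 0, 0],
  [-0.004, 0.037, -0.075, 0, 0, 0],
])

```text
t: 13.95
tool_pos: [0.4298, 0.0934, 0.0254]
tool_rot: [-0.085, 1.572, 0.069]
contact_force: [0.1, 0.4, -3.3]
opening: 0.0273
```

>>> move_arm([
  [0, 0, -0.012, 0, 0, 0],
  [0, 0, -0.012, 0, 0, 0],
  [0, 0, -0.012, 0, 0, 0],
])

```text
t: 14.32
tool_pos: [0.4297, 0.0933, 0.0239]
tool_rot: [-0.085, 1.572, 0.069]
contact_force: [-0.1, -1.3, -1.8]
opening: 0.0273
```

>>> move_arm([
  [0, 0, -0.007, 0, 0, 0],
  [0, 0, -0.007, 0, 0, 0],
  [0, 0, -0.007, 0, 0, 0],
])

```text
t: 14.7
tool_pos: [0.4299, 0.0933, 0.0238]
tool_rot: [-0.085, 1.572, 0.069]
contact_force: [-3.9, -1.2, 4.6]
opening: 0.0274
```

```bash
python3 - <<'E'
from h import *; import pickle
from scipy.spatial.transform import Rotation as R
o=get_obs(); m=R.from_rotvec(o["tool_rot"]).as_matrix(); print(o["t"],o["tool_pos"].round(4),np.round(o["contact_force"],2),np.round(o["wrist_torque"],3),o["opening"],np.degrees(np.arctan2(m[1,1],m[0,1])), m[:,0].round(3))
s=get_image("scene"); t=get_image("top"); pickle.dump((s,t),open("im9.pkl","wb"))
cv2.imwrite("pics/g3.png",np.clip(crop(t["frame"],250,190,310,240,12)*1.7,0,255).astype(np.uint8))
E
```

```text
14.7 [0.4299 0.0933 0.0238] [-3.87 -1.16  4.62] [0.025 0.651 0.035] 0.027439181991097437 95.61658986440504 [-0.002 -0.01  -1.   ]
```

View pics/g3.png

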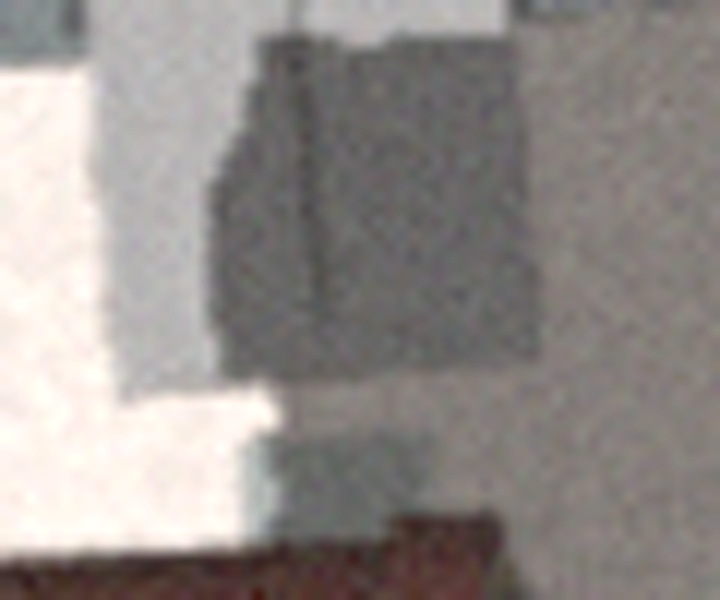

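```bash
python3 - <<'E'
from h import *; import pickle
s,t=pickle.load(open("im9.pkl","rb")); o=get_obs()
C=lambda c:(np.array(c,float)+.5)/12-.5+[250,190]
th=onz(t,[C([242,443]),C([428,430])],.004); print("thin",th.round(4),"w",np.linalg.norm(th[0]-th[1]).round(4),"mid",th.mean(0).round(4))
fc=onz(t,[C([118,398]),C([540,362])],.02)
a=np.radians(5.7); xs=np.array([np.cos(a),np.sin(a)]); ys=np.array([-xs[1],xs[0]])
tcp=o["tool_pos"][:2]; l=fc.mean(0)[:2]
print("thin rel TCP",(th.mean(0)[:2]-tcp)@xs,(th.mean(0)[:2]-tcp)@ys,"lip rel thin",(l-th.mean(0)[:2])@xs,(l-th.mean(0)[:2])@ys,"lip rel TCP",(l-tcp)@xs,(l-tcp)@ys)
E
```

```text
thin [[0.5217 0.1213 0.004 ]
 [0.5248 0.0819 0.004 ]] w 0.0395 mid [0.5232 0.1016 0.004 ]
thin rel TCP 0.09369202621193785 -0.0009490298830009806 lip rel thin 0.009891809688744821 -0.0012313333652686808 lip rel TCP 0.10358383590068267 -0.0021803632482696616
```

The wedge is on the bench (pressing about 5 N), with its thin end 10 mm before the lip, 1.2 mm off centre laterally and yaw matched. I'll push 36 mm in, short of the expected first contact at about 40 mm.

>>> move_arm([
  [0.04, 0.004, 0, 0, 0, 0],
  [0.09, 0.009, 0, 0, 0, 0],
  [0.14, 0.014, 0, 0, 0, 0],
  [0.19, 0.019, 0, 0, 0, 0],
  [0.24, 0.024, 0, 0, 0, 0],
  [0.29, 0.029, 0, 0, 0, 0],
  [0.3, 0.03, 0, 0, 0, 0],
  [0.3, 0.03, 0, 0, 0, 0],
])

```text
t: 15.8
tool_pos: [0.4661, 0.0969, 0.0238]
tool_rot: [-0.085, 1.572, 0.069]
contact_force: [-3.8, -0.2, 6.8]
opening: 0.0272
```

```bash
python3 - <<'E'
from h import *; import pickle
o=get_obs(); print(o["t"],o["tool_pos"].round(4),np.round(o["contact_force"],2),np.round(o["wrist_torque"],3),o["opening"])
s=get_image("scene"); t=get_image("top"); pickle.dump((s,t),open("im10.pkl","wb"))
print("proj lip corners/lip in scene",proj(s,[[.5377,.0573,.02],[.5333,.1011,.02],[.529,.145,.02]]).round(1).tolist())
cv2.imwrite("pics/g4.png",np.hstack([crop(s["frame"],270,210,350,310,5),crop(t["frame"],240,180,320,280,5)]))
E
```

```text
15.8 [0.4661 0.0969 0.0238] [-3.81 -0.22  6.79] [0.104 0.58  0.021] 0.027193309233660753
proj lip corners/lip in scene [[313.2, 263.7], [326.0, 276.2], [339.3, 289.4]]
```

View pics/g4.png

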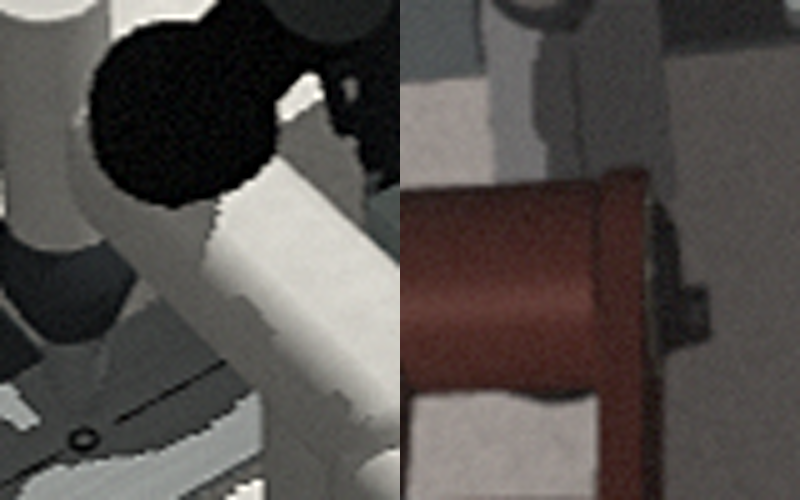

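>>> move_arm([
  [0.025, 0.0025, 0, 0, 0, 0],
  [0.05, 0.005, 0, 0, 0, 0],
  [0.075, 0.0075, 0, 0, 0, 0],
  [0.1, 0.01, 0, 0, 0, 0],
  [0.1, 0.01, 0, 0, 0, 0],
  [0.1, 0.01, 0, 0, 0, 0],
])

```text
t: 16.65
tool_pos: [0.4756, 0.0979, 0.0238]
tool_rot: [-0.086, 1.579, 0.069]
contact_force: [-14.4, -2.0, 14.3]
opening: 0.0274
```

```bash
cat > line.py <<'E'
from h import *; import pickle
def ringc(s):
    x0,y0,x1,y1=278,290,295,304
    f=cv2.cvtColor(s["frame"],cv2.COLOR_RGB2GRAY).astype(float)[y0:y1,x0:x1]
    return f
def linepos(s,cols=range(296,315),half=4):
    f=cv2.cvtColor(s["frame"],cv2.COLOR_RGB2GRAY).astype(float); out={}
    for u in cols:
        v0=292.5-(u-294)*0.5  # rough guess
        a=int(round(v0))-half; p=f[a:a+2*half+1,u]; 
        bg=np.minimum(np.median(p[:3]),1e9)*0+np.linspace(p[:2].mean(),p[-2:].mean(),len(p)); w=np.clip(bg-p-4,0,None)
        k=int(np.argmax(w)); sl=slice(max(0,k-2),k+3); 
        if w[sl].sum()>8: out[u]=a+(w[sl]*np.arange(len(p))[sl]).sum()/w[sl].sum()
    return out
E
python3 - <<'E'
from line import *
o=get_obs(); print(o["t"],o["tool_pos"].round(4),np.round(o["contact_force"],2),np.round(o["wrist_torque"],3),o["opening"])
s=get_image("scene"); t=get_image("top"); pickle.dump((s,t),open("im11.pkl","wb"))
L={}
for n in("im4","im5","im8","im9","im10","im11"):
    d=pickle.load(open(n+".pkl","rb")); ss=d[0] if isinstance(d,tuple) else d
    L[n]=linepos(ss); print(n,{k:round(v,2) for k,v in L[n].items()})
cv2.imwrite("pics/g5.png",np.vstack([np.clip(crop(pickle.load(open(n+'.pkl','rb'))[0]["frame"],270,268,330,308,9)*1.6,0,255).astype(np.uint8) for n in("im10","im11")])[:600*2])
E
```

```text
16.65 [0.4756 0.0979 0.0238] [-14.37  -1.99  14.26] [-0.127  1.95   0.046] 0.027379597088119635
im4 {296: np.float64(292.3), 297: np.float64(291.78), 298: np.float64(291.3), 299: np.float64(290.54), 300: np.float64(290.0), 301: np.float64(289.54), 302: np.float64(288.74), 303: np.float64(288.26), 304: np.float64(287.82), 305: np.float64(287.23), 306: np.float64(286.8), 307: np.float64(286.32), 308: np.float64(285.52), 309: np.float64(285.0), 310: np.float64(284.52), 311: np.float64(283.77), 312: np.float64(283.29), 313: np.float64(283.0), 314: np.float64(281.71)}
im5 {296: np.float64(292.3), 297: np.float64(291.75), 298: np.float64(291.3), 299: np.float64(290.58), 300: np.float64(290.06), 301: np.float64(289.53), 302: np.float64(288.75), 303: np.float64(288.21), 304: np.float64(287.81), 305: np.float64(287.22), 306: np.float64(286.8), 307: np.float64(286.31), 308: np.float64(285.48), 309: np.float64(285.02), 310: np.float64(284.55), 311: np.float64(283.71), 312: np.float64(283.27), 313: np.float64(283.0), 314: np.float64(281.7)}
im8 {296: np.float64(292.32), 297: np.float64(291.5), 2
[... 1154 characters left out ...]
 306: np.float64(286.8), 307: np.float64(286.29), 308: np.float64(285.54), 309: np.float64(285.0), 310: np.float64(284.48), 311: np.float64(283.88), 312: np.float64(283.19), 313: np.float64(282.59), 314: np.float64(282.4)}
im11 {296: np.float64(292.0), 297: np.float64(291.53), 298: np.float64(290.77), 299: np.float64(290.29), 300: np.float64(289.76), 301: np.float64(289.27), 302: np.float64(288.75), 303: np.float64(288.28), 304: np.float64(287.52), 305: np.float64(287.0), 306: np.float64(286.44), 307: np.float64(285.76), 308: np.float64(285.23), 309: np.float64(284.74), 310: np.float64(284.31), 311: np.float64(283.68), 312: np.float64(283.31), 313: np.float64(282.4), 314: np.float64(282.15)}
```

View pics/g5.png

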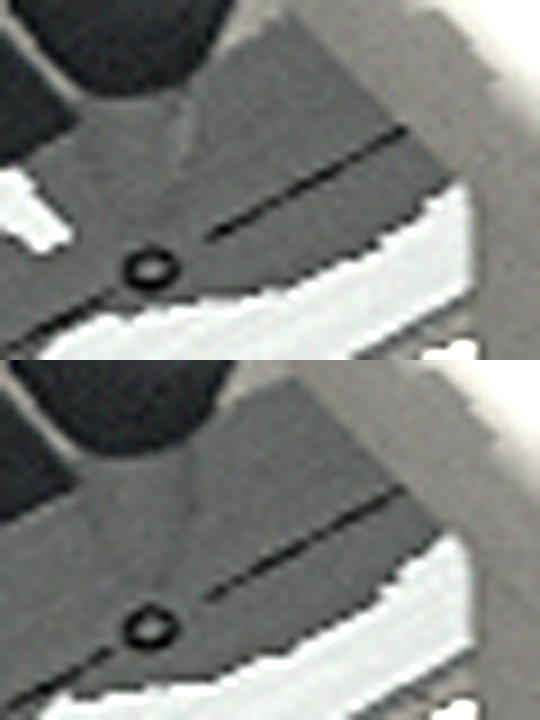

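The line in the scene view has moved up by about 0.27 px, so the lip lift is about 1.1 mm. That agrees with the geometry, which gives 1.5 mm. The press has grown to 14 N, so I'll ease z a little, firm the grip and push about 8 mm more.

>>> move_arm([
  [0.0, 0.0, 0.005, 0, 0, 0],
  [0.02, 0.002, 0.005, 0, 0, 0],
  [0.04, 0.004, 0.005, 0, 0, 0],
  [0.06, 0.006, 0.005, 0, 0, 0],
  [0.06, 0.006, 0.005, 0, 0, 0],
  [0.06, 0.006, 0.005, 0, 0, 0],
], force=80)

```text
t: 17.5
tool_pos: [0.4825, 0.0986, 0.0239]
tool_rot: [-0.086, 1.579, 0.069]
contact_force: [-13.3, -2.5, 13.0]
opening: 0.0271
```

```bash
python3 - <<'E'
from line import *
from scipy.spatial.transform import Rotation as R
o=get_obs(); m=R.from_rotvec(o["tool_rot"]).as_matrix(); print(o["t"],o["tool_pos"].round(4),np.round(o["contact_force"],2),np.round(o["wrist_torque"],3),o["opening"],m[:,0].round(4))
s=get_image("scene"); t=get_image("top"); pickle.dump((s,t),open("im12.pkl","wb"))
b=[linepos(pickle.load(open(n+".pkl","rb"))[0]) for n in("im5","im8","im9","im10")]
for n in("im11","im12"):
    ss=pickle.load(open(n+".pkl","rb"))[0]; L=linepos(ss)
    a=np.radians(5.7); xs=np.array([np.cos(a),np.sin(a),0]); lip=np.array([.5335,.1012,.02]); E=[]
    for u in range(303,313):
        base=np.median([q[u] for q in b]); P=onz(ss,[[u,base]],.02)[0]; d=.15-(P-lip)@xs
        k=proj(ss,[P+[0,0,.001]])[0][1]-proj(ss,[P])[0][1]   # px per mm
        E.append((L[u]-base)/k*.15/d)
    print(n,"lift mm per column",np.round(E,2),"mean",np.mean(E).round(2),"med",np.median(E).round(2),"d",d.round(3),"k",k.round(3))
E
```

```text
17.5 [0.4825 0.0986 0.0239] [-13.3   -2.54  12.98] [-0.057  1.767  0.025] 0.027132071960287964 [-0.0088 -0.011  -0.9999]
im11 lift mm per column [-0.04  1.48  0.91  1.57  2.16  1.2   1.06  0.74  0.26 -0.16] mean 0.92 med 0.98 d 0.117 k -0.341
im12 lift mm per column [2.12 2.53 3.47 3.46 3.68 3.18 2.89 2.68 1.81 2.14] mean 2.8 med 2.79 d 0.117 k -0.341
```

>>> move_arm([
  [0.008, 0.001, 0, 0, 0, 0],
  [0.016, 0.0016, 0, 0, 0, 0],
  [0.016, 0.0016, 0, 0, 0, 0],
  [0.016, 0.0016, 0, 0, 0, 0],
  [0.016, 0.0016, 0, 0, 0, 0],
  [0.016, 0.0016, 0, 0, 0, 0],
])

```text
t: 18.35
tool_pos: [0.4842, 0.0988, 0.0239]
tool_rot: [-0.086, 1.579, 0.069]
contact_force: [-14.5, -1.8, 13.0]
opening: 0.0269
```

```bash
python3 - <<'E'
from line import *
from scipy.spatial.transform import Rotation as R
o=get_obs(); m=R.from_rotvec(o["tool_rot"]).as_matrix(); print(o["t"],o["tool_pos"].round(4),np.round(o["contact_force"],2),np.round(o["wrist_torque"],3),o["opening"],m[:,0].round(4))
s=get_image("scene"); t=get_image("top"); pickle.dump((s,t),open("im13.pkl","wb"))
b=[linepos(pickle.load(open(n+".pkl","rb"))[0]) for n in("im5","im8","im9","im10")]
for n in("im11","im12","im13"):
    ss=pickle.load(open(n+".pkl","rb"))[0]; L=linepos(ss)
    a=np.radians(5.7); xs=np.array([np.cos(a),np.sin(a),0]); lip=np.array([.5335,.1012,.02]); E=[]
    for u in range(302,314):
        if u not in L: continue
        base=np.median([q[u] for q in b]); P=onz(ss,[[u,base]],.02)[0]; d=.15-(P-lip)@xs
        k=proj(ss,[P+[0,0,.001]])[0][1]-proj(ss,[P])[0][1]
        E.append((L[u]-base)/k*.15/d)
    print(n,"lift",np.round(E,2),"mean",np.mean(E).round(2),"med",np.median(E).round(2))
    f=cv2.cvtColor(ss["frame"],cv2.COLOR_RGB2GRAY).astype(float)
    # ring centroid
    yy,xx=np.mgrid[290:304,278:295]; w=f[290:304,278:295]; c=np.array([286.3,297.6])
    for _ in range(15):
        M=np.hypot(xx-c[0],(yy-c[1])*1.3)<4.5; bg=np.percentile(w[M],80); q=np.clip(bg-8-w,0,None)*M; c=np.array([(q*xx).sum(),(q*yy).sum()])/q.sum()
    P=onz(ss,[c],.0213)[0]; print("  ring px",c.round(2),"spot",P.round(4),"-> expected tip px",proj(ss,[[P[0],P[1],.034]])[0].round(2))
cv2.imwrite("pics/h1.png",np.hstack([np.clip(crop(s["frame"],262,264,312,304,10)*2.0,0,255).astype(np.uint8)[:400],np.clip(crop(t["frame"],240,140,270,180,10)*1.4,0,255).astype(np.uint8)]))
cv2.imwrite("pics/h2.png",np.hstack([crop(s["frame"],120,110,440,390,1.2),crop(t["frame"],140,90,460,370,1.2)]))
E
```

```text
18.35 [0.4842 0.0988 0.0239] [-14.51  -1.84  13.  ] [-0.148  1.869  0.015] 0.026907781817602932 [-0.0095 -0.0112 -0.9999]
im11 lift [ 0.06 -0.04  1.48  0.91  1.57  2.16  1.2   1.06  0.74  0.26 -0.16  0.74] mean 0.83 med 0.83
  ring px [286.19 297.56] spot [0.6286 0.1108 0.0213] -> expected tip px [285.81 293.21]
im12 lift [2.48 2.12 2.53 3.47 3.46 3.68 3.18 2.89 2.68 1.81 2.14 1.53] mean 2.66 med 2.6
  ring px [286.21 297.29] spot [0.6282 0.1102 0.0213] -> expected tip px [285.83 292.93]
im13 lift [2.18 2.9  3.14 3.13 4.73 4.34 3.06 2.87 2.76 1.7  3.37 2.83] mean 3.08 med 2.98
  ring px [286.19 297.15] spot [0.6281 0.1099 0.0213] -> expected tip px [285.81 292.8 ]
```

View pics/h1.png

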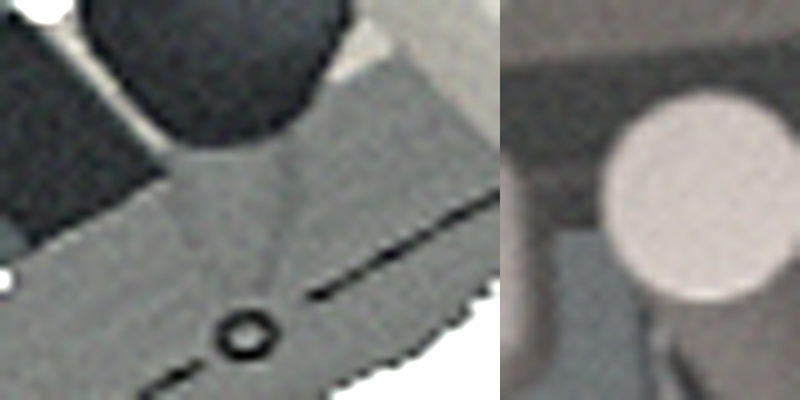

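View pics/h2.png

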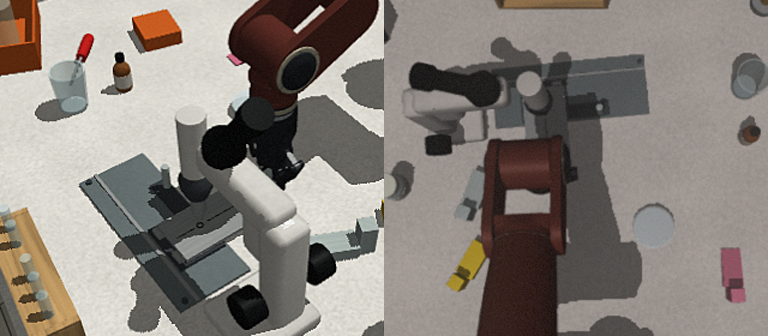

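The final images show the ring at px (286.2,297.2). The tip position expected from it is (285.8,292.8), and the measured tip is (285.8,292.7). Estimated lift is 3.0–3.7 mm. I'll do a quick check that the spacer, carriage and microscope are unmoved, then hand in.

```bash
python3 - <<'E'
from h import *; import pickle
from station import finish_job
s0,t0=pickle.load(open("im0.pkl","rb")); s,t=pickle.load(open("im13.pkl","rb"))
d=lambda a,b,r:np.abs(a["frame"][r[1]:r[3],r[0]:r[2]].astype(int)-b["frame"][r[1]:r[3],r[0]:r[2]].astype(int)).mean().round(2)
print("spacer scene diff",d(s0,s,(405,285,440,325)),"jar",d(s0,s,(435,345,485,405)),"scope head top",d(t0,t,(160,140,240,220)),"bottle/beaker",d(s0,s,(160,150,232,210)),"pink",d(s0,s,(308,125,352,168)))
o=get_obs(); print(o["t"],o["tool_pos"].round(4),np.round(o["contact_force"],2),o["opening"])
print(finish_job())
E
```

```text
spacer scene diff 14.4 jar 15.9 scope head top 9.36 bottle/beaker 15.88 pink 113.27
18.45 [0.4841 0.0988 0.0238] [-14.15  -1.84  12.5 ] 0.027160809252711228
the job is handed in; nothing more can be done
None
```

I handed the job in at t = 18.45 s, with the wedge holding the plate's front edge up and the spot still under the tip. No verdict came back.

**What I did:**
- **Slide:** I gripped the post with the tool tilted 10° to keep the wrist clear of the microscope. I slid the carriage about 70 mm and let go, and the spot did not move on release.
- **Wedge:** I took the grey block with the sloping front, not the level spacer or the yellow and pink look-alikes. I set it flat on the bench and pushed it in until the edge lifted. It was about 1 mm off the plate's centre line when set down. The arm is still holding it there.

**Last checks:**
- **Spot under tip:** the ring's position puts the tip at pixel (285.8, 292.8), and I measured it at (285.8, 292.7). They agree to well under 1 mm.
- **Lift:** the marked line gives about 3.0 mm, the ring about 3.3 mm and the wedge's travel about 3.7 mm. They differ by 0.7 mm, but all lie within 2 to 5 mm.
- **Forces:** the wedge was pushed with about 14 N forward and pressed down with about 13 N, under the 40 N limit. The grip opening was steady at 27 mm.

**What I could not confirm:**
- **Other objects:** my before-and-after picture comparison was inconclusive. The differences were 9 to 16 grey levels in most places, and I did not separate movement from changed light. At the pink look-alike the difference was 113, which I put down to the arm covering it in that view. By eye in the last top view the spacer, pink piece, microscope and bottle look unmoved.
- **Wedge flatness:** the wedge and front edge were hidden at the end. The tool had pitched by 0.4°, but its height had changed by only 0.1 mm, so I take the wedge to be flat.

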